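# Set out the mixing station

## Task

Set out the mixing station: stand the red-capped bottle in the middle well of the black rack, with the blue-capped bottle in the well to its left and the yellow-capped one in the well to its right (left and right as the robot sees them). Stand the steel beaker on the middle of the blue stirrer's white plate, in its grey ring, and put the grey cover on top of the beaker so that it sits flat. Leave the green-capped bottle where it is and tip nothing over.

Things in the scene. Friction and masses are not known exactly. Their poses are not given: they have to be found in the camera images.
- red_center (a point): Closed amber glass bottle with a paper label and a red screw cap, standing upright: 36 mm across, 70 mm tall, cap the top 20 mm (34 mm across). About 90 g. This point is its centre, 35 mm above its foot; z is its upward axis.
- blue_center (a point): Closed amber glass bottle with a paper label and a blue screw cap, standing upright: 36 mm across, 70 mm tall, cap the top 20 mm (34 mm across). About 90 g. This point is its centre, 35 mm above its foot; z is its upward axis.
- yellow_center (a point): Closed amber glass bottle with a paper label and a yellow screw cap, standing upright: 36 mm across, 70 mm tall, cap the top 20 mm (34 mm across). About 90 g. This point is its centre, 35 mm above its foot; z is its upward axis.
- green_center (a point): Closed amber glass bottle with a paper label and a green screw cap, standing upright: 36 mm across, 70 mm tall, cap the top 20 mm (34 mm across). About 90 g. This point is its centre, 35 mm above its foot; z is its upward axis. It stays where it is.
- beaker_center (a point): Open stainless-steel beaker, a plain straight-sided cup standing upright: 54 mm across outside, 70 mm tall, wall 2.5 mm, mouth 49 mm across. About 150 g. This point is its centre, 35 mm above its foot; z is its upward axis.
- cover_knob (a point): Beaker's cover, right way up: grey disc 62 mm across, 5 mm thick; black knob (20 mm across, 26 mm tall) on top; beneath, a plug 40 mm across tapering to 36, 5 mm deep, that fits loosely in the beaker's mouth. 36 mm tall in all, 60 g. This point: on the axis, mid-knob, 24 mm above the plug's underside; cover seated, it is 54 mm above the beaker's centre. z up.
- rack: Black rack, fixed: low block 84 mm (x) by 244 mm (y), 20 mm tall, three round white-floored wells in a row along y. Origin: centre of its underside; z up, y towards its left end as the robot sees it. Well centres at x = 0, y = +80 mm (left), 0, -80 mm (right); each 52 mm across, 12 mm deep, floor 8 mm above the bench. A bottle standing in a well has its centre 43 mm above the bench.
- stirrer_plate (a point): Magnetic stirrer, fixed: blue box 130 mm (x) by 120 mm (y), two black knobs on its front, on top a round white plate 110 mm across with a thin grey ring 63 mm across printed about its centre. This point is the centre of the plate's top surface, 60 mm above the bench; z up.
There are look-alikes about, which are no part of the job. What is shaped like the part that bears blue_center but pink is not meant.

How it is judged:
By the outcome, as a careful person would: the job done as asked, in the order asked, and still so for the second after the job is handed in, with the robot touching nothing.
It also fails if it takes over 120 s, if anything falls off the work surface, if the arm or the gripper's body presses on something with over 40 N, if the wrist force passes 120 N, or if a joint passes its speed limit or range.

## Robot

A 6-joint arm with a two-finger parallel gripper is mounted at the origin on the work surface. World frame = base frame: x ahead of the robot, y to its left, z up, the work surface at z = 0. Lengths are in mm, angles in rad, forces in N, time in s.
With the tool pointing down it reaches from about 275 to 1000 mm from the base axis. Payload 8.4 kg.
Tool frame: the origin (TCP) lies midway between the tips of the shut fingers; the grasp point (between the pads) lies 19 mm behind it; z points along the fingers, y is the line along which they close (so a half turn about z gives the same grasp; the last joint's range is limited). The gripper opens to 85 mm and grips with 20 to 120 N. Pads are 22 mm wide; open, the fingers measure 114 mm over their backs; the gripper's body (76 mm by 85 mm) begins 54 mm behind the grasp point. The pads swing forward as they close: fully open they stand 13 mm farther back than shut.
Start: joints at [1.214, 0.353, 1.633, -0, 1.155, -0.002], TCP at [217.125, 586.075, 231.281] pointing down, gripper open.
Joint ranges: [-2.63, 2.63], [-0.92, 2.1], [0.06, 2.66], [-1.3, 4.44], [0, 2.69], [-3.02, 3.02]. Speed limits (rad/s): [2.22, 2.22, 2.79, 3.14, 3.14, 3.14].

## Interface

Orientations are given as [roll, pitch, yaw] about the fixed x, y, z axes, in that order (R = Rz(yaw) Ry(pitch) Rx(roll)).
In Python, from rig import monitor, imaging, r gives the robot as it stands.
- The arm moves only by the tool drive_tool, never from a script. Its argument "plan" is a list of rows, each an object of numbers: "x", "y", "z": the shift along the tool's x, y, z in units of 50 mm (1.0 is 50 mm); "ax", "ay", "az": the turn, a rotation vector about the tool's x, y, z in units of 6 degrees (1.0 is 6 degrees); "hand": the finger opening in mm, from 0 to 85.4. In form: [{"x": .., "y": .., "z": .., "ax": .., "ay": .., "az": .., "hand": ..}, ...]. A call has 1 to 8 rows; each row is the pose to reach, as a shift and turn from the pose commanded when the call began, along the tool's axes at that moment; what a row does not reach only later rows make up. A row lasts 1/10 s, in which the tool goes at most 50 mm and 8.59 degrees, less where a joint would pass 70% of its speed; a pose out of reach is approached as far as the arm can. A call with a gripper value outside its range is refused whole. The fingers move at their own pace and stop on an object; "grip_force" is the grip in N (left out, the last holds). Time passes only in rows, so rows that repeat a pose let the fingers close. It gives the time, the measured TCP pose, the force, the opening and the grip force at its end, in the units of the state.
- monitor.sense(): the state, without advancing time (a new reading comes with each control period).
- imaging.grab_frame(name): name is "side" or "top" or "wrist"; returns the picture (480x640x3 uint8, red, green, blue); there is no depth.
- imaging.camera_info(name): a dict with "mtx" (3x3 intrinsics, pixels), "R" (3x3) and "t" (3): a world point X has camera coordinates R X + t. Camera axes: x right, y down, z forward; pixel columns grow to the right and rows downward; lengths in mm; the calibration is good to about 2 mm. A picture is of the moment at which its call begins: read the wrist's pose just before it. camera_info takes no time and is no camera call; for the wrist camera it gives the pose at the moment of the call.
- r.sign_off(): hands the job in; it is judged then, once.
The state is a dict: "clock": time; "qpos": joint angles; "qvel": joint speeds; "joint_efforts": joint torques, N m; "eef_pos": TCP position; "tcp_rot": TCP orientation; "contact_force": force on the tool from outside, world axes, zero at the start; "wrist_torque": the same for the moment, N m; "opening": opening from 0.0 (shut) to 1.0 (fully open); "grasp_force": force on a finger pad.
Only numpy, scipy, OpenCV 4.12 (cv2) and the standard library are available. Lean on these libraries where they do the work, as an engineer would, in place of code of your own. Each camera call takes 0.05 s, during which the arm holds its last target. There are 200 camera calls.

## Working session

There is one attempt and no reset: what is moved stays moved. The work goes in short steps, Python scripts to look and compute and a tool call to move; the robot and the scene stay as the last step left them, time stands still between calls to the robot, and variables do not carry over. Pictures are saved under pics/ and viewed, at most 14 in all, crops included, and the job is handed in when it is done.

Besides the shell and the picture viewer there is one more tool, called after "Emit:" as name(argument=value, ...), one argument or row to a line, values as JSON. drive_tool: Moves the arm, as the interface text tells. Its arguments: {"type":"object","properties":{"plan":{"type":"array","items":{"type":"object","properties":{"x":{"type":"number"},"y":{"type":"number"},"z":{"type":"number"},"ax":{"type":"number"},"ay":{"type":"number"},"az":{"type":"number"},"hand":{"type":"number"}}}},"grip_force":{"type":"number"}},"required":["plan"]}

```bash
mkdir -p pics; ls
python3 - <<'E'
from rig import monitor, imaging, r
import cv2
for n in("top","side"):
    i=imaging.grab_frame(n); cv2.imwrite(f"pics/{n}0.png",i[:,:,::-1]); c=imaging.camera_info(n); print(n,c)
s=monitor.sense(); print({k:s[k] for k in("clock","eef_pos","tcp_rot","opening","contact_force")})
E
```

```text
pics
top {'mtx': array([[501.69762612,   0.        , 317.21153252],
       [  0.        , 501.69762612, 254.14291497],
       [  0.        ,   0.        ,   1.        ]]), 'R': array([[ 0.0086299 , -0.99959863, -0.02698349],
       [-0.99820737, -0.0070134 , -0.05943792],
       [ 0.05922482,  0.02744806, -0.99786724]]), 't': array([  21.76891389,  467.94008859, 1045.14650313])}
side {'mtx': array([[517.67770907,   0.        , 315.06927403],
       [  0.        , 517.67770907, 233.23343456],
       [  0.        ,   0.        ,   1.        ]]), 'R': array([[ 0.76262324, -0.64668435,  0.01432261],
       [-0.42847155, -0.52162892, -0.73777734],
       [ 0.48458015,  0.55650932, -0.67489218]]), 't': array([-380.5367559 ,  255.59931417,  901.86525333])}
{'clock': 0.1, 'eef_pos': array([216.96106529, 585.68821322, 230.62445941]), 'tcp_rot': array([-3.14034990e+00, -2.38882015e-05,  2.78684638e+00]), 'opening': 1.0040360845908771, 'contact_force': array([0.26188586, 0.18317289, 0.36575919])}
```

View pics/top0.png

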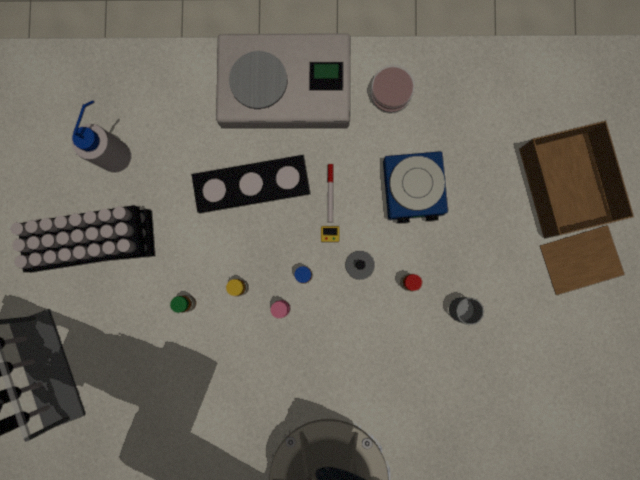

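View pics/side0.png

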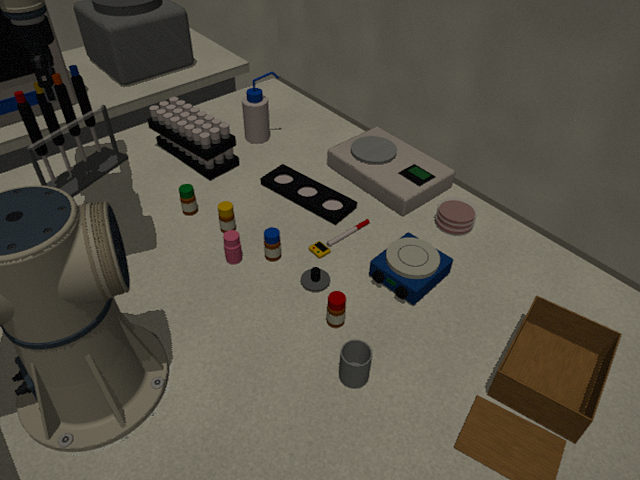

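Top view: red cap (412,282), blue (303,274), yellow (235,287), green (180,303), pink decoy (279,309), cover (360,265), beaker (467,310), wells (214,190)/(251,184)/(288,177) and the plate at (417,183). The side view agrees, and the cover lies knob up.

```bash
cat > h.py <<'E'
from rig import monitor, imaging, r
import cv2, numpy as np
from scipy.spatial.transform import Rotation as Ro
def ray(c,uv,z):
    d=c["R"].T@np.linalg.solve(c["mtx"],[*uv,1.]); o=-c["R"].T@c["t"]
    return o+d*(z-o[2])/d[2]
def blob(img,seed,lo,hi,rad=30):
    "hull centre of HSV-mask blob nearest seed"
    m=cv2.inRange(cv2.cvtColor(img,cv2.COLOR_RGB2HSV),np.array(lo),np.array(hi))
    k=np.zeros_like(m); cv2.circle(k,tuple(int(v) for v in seed),rad,255,-1); m&=k
    cs,_=cv2.findContours(m,cv2.RETR_EXTERNAL,cv2.CHAIN_APPROX_NONE)
    c=cv2.convexHull(max(cs,key=cv2.contourArea)); (e,ax,_)=cv2.fitEllipse(c); return np.array(e),np.round(ax,1)
def go(p,yaw,rot=None):
    s=monitor.sense(); R0=Ro.from_euler("xyz",s["tcp_rot"]); R1=Ro.from_euler("xyz",[np.pi,0,yaw])
    print("go",np.round(R0.inv().apply(np.array(p)-s["eef_pos"])/50,3),np.round(np.degrees((R0.inv()*R1).as_rotvec())/6,3))
E
python3 - <<'E'
from h import *
img=imaging.grab_frame("top"); c=imaging.camera_info("top")
print(img[303,180],img[265,345],img[310,467])
S=dict(red=((412,282),(0,150,60),(8,255,255),70),blue=((303,274),(100,120,50),(125,255,255),70),yellow=((235,287),(18,120,60),(32,255,255),70),
 green=((180,303),(45,100,30),(85,255,255),70),pink=((279,309),(155,60,60),(178,255,255),70),
 w1=((214,190),(0,0,110),(180,80,255),8),w2=((251,184),(0,0,110),(180,80,255),8),w3=((288,177),(0,0,110),(180,80,255),8))
for n,(s,lo,hi,z) in S.items():
    try:
        e,a=blob(img,s,lo,hi,18 if n[0]!='w' else 15); print(n,np.round(e,1),a,np.round(ray(c,e,z),1))
    except Exception as x: print(n,x)
big=cv2.resize(img[130:340,330:500],None,fx=3.5,fy=2.8,interpolation=cv2.INTER_CUBIC); cv2.imwrite("pics/crop1.png",big[:,:,::-1])
g=img[150:225,380:455]
E
```

```text
[24 72 37] [79 77 71] [81 80 79]
red [412.6 282. ] [16.1 16.6] [ 410.4 -165.8   70. ]
blue [302.3 274. ] [15.7 15.9] [424.5  53.3  70. ]
yellow [234.9 287. ] [16.8 18. ] [397.4 188.   70. ]
green [179.2 303.8] [15.6 17.5] [362.8 299.6  70. ]
pink [279.7 308.7] [17.3 19.2] [355.2  97.7  70. ]
w1 [213.8 189.9] [20.8 22.7] [605.1 249.4   8. ]
w2 [250.5 183.6] [21.1 22.8] [619.  170.3   8. ]
w3 [287.3 177.3] [21.5 22.7] [632.9  91.4   8. ]
```

View pics/crop1.png

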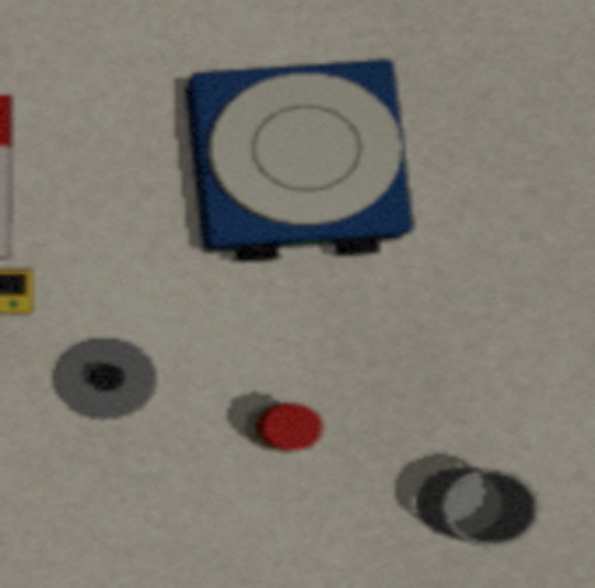

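Run:
```python
from h import *
c=imaging.camera_info("top")
for n,u,z in(("cover",(360,264.6),10),("plate",(417.4,182.9),60),("beaker",(468.7,310.7),70)): print(n,np.round(ray(c,u,z),1))
go((410.4,-165.8,231),1.745)
```

```text
cover [446.5 -65.1  10. ]
plate [ 611.1 -177.7   60. ]
beaker [ 354.9 -275.7   70. ]
go [-8.8490e+00 -1.2751e+01  9.0000e-03] [-1.000e-02  5.000e-03  9.949e+00]
```

Emit:
drive_tool(
  plan=[
    {"x": -8.85, "y": -12.75, "az": 9.95, "hand": 85},
    {"x": -8.85, "y": -12.75, "az": 9.95, "hand": 85},
    {"x": -8.85, "y": -12.75, "az": 9.95, "hand": 85},
    {"x": -8.85, "y": -12.75, "az": 9.95, "hand": 85},
    {"x": -8.85, "y": -12.75, "az": 9.95, "hand": 85},
    {"x": -8.85, "y": -12.75, "az": 9.95, "hand": 85},
    {"x": -8.85, "y": -12.75, "az": 9.95, "hand": 85},
    {"x": -8.85, "y": -12.75, "az": 9.95, "hand": 85},
  ],
)

```text
invalid input
```

Run:
```python
from h import *
go((410.4,-165.8,231),1.745)
```

```text
go [-8.8490e+00 -1.2751e+01  9.0000e-03] [-1.000e-02  5.000e-03  9.949e+00]
```

Emit:
drive_tool(
  plan=[
    {"x": -8.85, "y": -12.75, "z": 0, "ax": 0, "ay": 0, "az": 9.95, "hand": 85},
    {"x": -8.85, "y": -12.75, "z": 0, "ax": 0, "ay": 0, "az": 9.95, "hand": 85},
    {"x": -8.85, "y": -12.75, "z": 0, "ax": 0, "ay": 0, "az": 9.95, "hand": 85},
    {"x": -8.85, "y": -12.75, "z": 0, "ax": 0, "ay": 0, "az": 9.95, "hand": 85},
    {"x": -8.85, "y": -12.75, "z": 0, "ax": 0, "ay": 0, "az": 9.95, "hand": 85},
    {"x": -8.85, "y": -12.75, "z": 0, "ax": 0, "ay": 0, "az": 9.95, "hand": 85},
    {"x": -8.85, "y": -12.75, "z": 0, "ax": 0, "ay": 0, "az": 9.95, "hand": 85},
    {"x": -8.85, "y": -12.75, "z": 0, "ax": 0, "ay": 0, "az": 9.95, "hand": 85},
  ],
  grip_force=40,
)

```text
clock: 0.95
eef_pos: [316.8, 196.9, 231.3]
tcp_rot: [3.141, -0.0, 1.74]
contact_force: [1.5, -0.0, 0.5]
opening: 0.997
grasp_force: 0.0
```

Run:
```python
from h import *
go((410.4,-165.8,231),1.745)
```

```text
go [-7.466e+00  6.220e-01  7.000e-03] [ 0.005 -0.001 -0.045]
```

Emit:
drive_tool(
  plan=[
    {"x": -7.45, "y": 0.62, "z": 0, "ax": 0, "ay": 0, "az": 0, "hand": 85},
    {"x": -7.45, "y": 0.62, "z": 0, "ax": 0, "ay": 0, "az": 0, "hand": 85},
    {"x": -7.45, "y": 0.62, "z": 0, "ax": 0, "ay": 0, "az": 0, "hand": 85},
    {"x": -7.45, "y": 0.62, "z": 0, "ax": 0, "ay": 0, "az": 0, "hand": 85},
    {"x": -7.45, "y": 0.62, "z": 0, "ax": 0, "ay": 0, "az": 0, "hand": 85},
    {"x": -7.45, "y": 0.62, "z": 0, "ax": 0, "ay": 0, "az": 0, "hand": 85},
    {"x": -7.45, "y": 0.62, "z": 0, "ax": 0, "ay": 0, "az": 0, "hand": 85},
    {"x": -7.45, "y": 0.62, "z": 0, "ax": 0, "ay": 0, "az": 0, "hand": 85},
  ],
)

```text
clock: 1.75
eef_pos: [412.5, -166.4, 231.4]
tcp_rot: [3.141, 0.001, 1.743]
contact_force: [-0.2, -0.4, -0.2]
opening: 0.996
grasp_force: 0.0
```

Run:
```python
from h import *
i=imaging.grab_frame("wrist"); go((410.4,-165.8,38),1.745); c=imaging.camera_info("wrist")
cv2.imwrite("pics/w1.png",i[:,:,::-1]); print(c["mtx"], c["R"]@[410.4,-165.8,70]+c["t"])
```

```text
go [ 0.06  -0.054  3.869] [ 0.009  0.023 -0.023]
[[351.39035874   0.         322.83357813]
 [  0.         351.39035874 237.77624924]
 [  0.           0.           1.        ]] [ -2.2703926  -17.77759813 310.19202188]
```

View pics/w1.png

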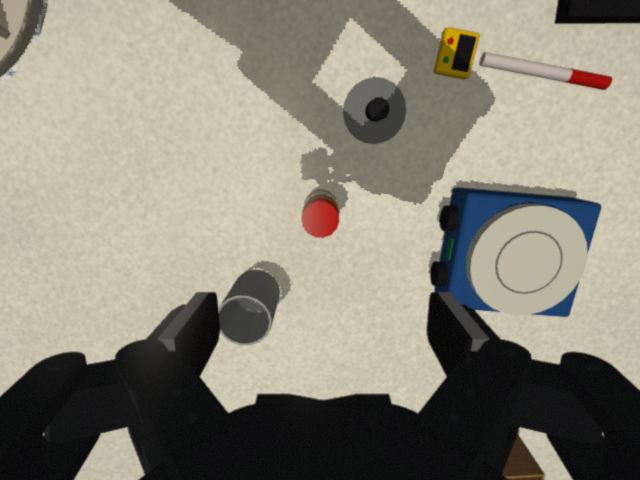

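Red cap appears at (320,218) in the wrist view, where the estimate predicts it. Descending and gripping.

Emit:
drive_tool(
  plan=[
    {"x": 0.06, "y": -0.05, "z": 1.0, "ax": 0, "ay": 0, "az": 0, "hand": 85},
    {"x": 0.06, "y": -0.05, "z": 2.0, "ax": 0, "ay": 0, "az": 0, "hand": 85},
    {"x": 0.06, "y": -0.05, "z": 2.8, "ax": 0, "ay": 0, "az": 0, "hand": 85},
    {"x": 0.06, "y": -0.05, "z": 3.4, "ax": 0, "ay": 0, "az": 0, "hand": 85},
    {"x": 0.06, "y": -0.05, "z": 3.7, "ax": 0, "ay": 0, "az": 0, "hand": 85},
    {"x": 0.06, "y": -0.05, "z": 3.86, "ax": 0, "ay": 0, "az": 0, "hand": 85},
    {"x": 0.06, "y": -0.05, "z": 3.86, "ax": 0, "ay": 0, "az": 0, "hand": 85},
    {"x": 0.06, "y": -0.05, "z": 3.86, "ax": 0, "ay": 0, "az": 0, "hand": 60},
  ],
)

```text
clock: 2.6
eef_pos: [409.4, -160.4, 38.9]
tcp_rot: [3.141, 0.0, 1.745]
contact_force: [-0.3, -0.6, 0.8]
opening: 0.851
grasp_force: 0.0
```

Emit:
drive_tool(
  plan=[
    {"x": 0, "y": 0, "z": 0, "ax": 0, "ay": 0, "az": 0, "hand": 45},
    {"x": 0, "y": 0, "z": 0, "ax": 0, "ay": 0, "az": 0, "hand": 38},
    {"x": 0, "y": 0, "z": 0, "ax": 0, "ay": 0, "az": 0, "hand": 25},
    {"x": 0, "y": 0, "z": 0, "ax": 0, "ay": 0, "az": 0, "hand": 25},
    {"x": 0, "y": 0, "z": 0, "ax": 0, "ay": 0, "az": 0, "hand": 25},
    {"x": 0, "y": 0, "z": 0, "ax": 0, "ay": 0, "az": 0, "hand": 25},
    {"x": 0, "y": 0, "z": 0, "ax": 0, "ay": 0, "az": 0, "hand": 25},
    {"x": 0, "y": 0, "z": 0, "ax": 0, "ay": 0, "az": 0, "hand": 25},
  ],
)

```text
clock: 3.4
eef_pos: [409.4, -160.5, 39.2]
tcp_rot: [3.14, 0.001, 1.745]
contact_force: [-1.7, 0.4, 9.4]
opening: 0.391
grasp_force: 38.8
```

Emit:
drive_tool(
  plan=[
    {"x": 0, "y": 0, "z": -0.3, "ax": 0, "ay": 0, "az": 0, "hand": 25},
    {"x": 0, "y": 0, "z": -0.8, "ax": 0, "ay": 0, "az": 0, "hand": 25},
    {"x": 0, "y": 0, "z": -1.5, "ax": 0, "ay": 0, "az": 0, "hand": 25},
    {"x": 0, "y": 0, "z": -2.0, "ax": 0, "ay": 0, "az": 0, "hand": 25},
    {"x": 0, "y": 0, "z": -2.0, "ax": 0, "ay": 0, "az": 0, "hand": 25},
    {"x": 0, "y": 0, "z": -2.0, "ax": 0, "ay": 0, "az": 0, "hand": 25},
  ],
)

```text
clock: 4.0
eef_pos: [409.1, -160.4, 138.7]
tcp_rot: [3.14, 0.001, 1.745]
contact_force: [-1.2, -0.4, -0.6]
opening: 0.391
grasp_force: 40.4
```

Run:
```python
from h import *
i=imaging.grab_frame("wrist"); go((619,170.3,138),1.745)
cv2.imwrite("pics/w2.png",i[:,:,::-1])
```

```text
go [ 5.779e+00  5.291e+00 -2.000e-03] [-0.002 -0.001 -0.002]
```

View pics/w2.png

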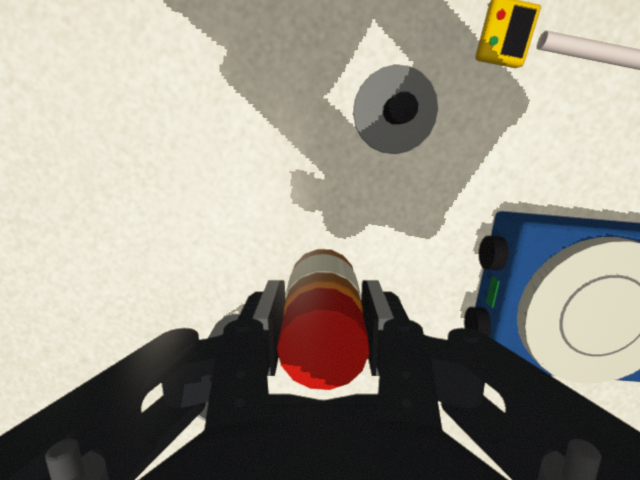

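Red is held upright, cap centre at about (323,348), off-centre along the pads. I'll measure that offset and compensate.

Run:
```python
from h import *
i=imaging.grab_frame("wrist"); s=monitor.sense(); c=imaging.camera_info("wrist")
e,a=blob(i,(323,348),(0,200,150),(8,255,255),60); print(e,a)
m=cv2.inRange(cv2.cvtColor(i,cv2.COLOR_RGB2HSV),np.array((0,170,180)),np.array((8,255,255))); p=cv2.boundingRect(m); print(p)
for uv in(e,(323,348)):
    q=ray(c,uv,169.8); print(np.round(q-s["eef_pos"],1))
go((619,170.3-5.4+10.8,138),1.745); go((619,170.3,138),1.745)
```

```text
[308.24465942 377.03372192] [16.1 57.2]
(281, 11, 226, 378)
[ -3.  -15.5  32.4]
[ 0.3 -2.8 32.4]
go [ 5.883  5.315 -0.013] [-0.011 -0.007 -0.002]
go [ 5.776  5.297 -0.013] [-0.011 -0.007 -0.002]
```

Emit:
drive_tool(
  plan=[
    {"x": 0.6, "y": 0.5, "z": 0, "ax": 0, "ay": 0, "az": 0, "hand": 25},
    {"x": 1.3, "y": 1.2, "z": 0, "ax": 0, "ay": 0, "az": 0, "hand": 25},
    {"x": 2.0, "y": 1.8, "z": 0, "ax": 0, "ay": 0, "az": 0, "hand": 25},
    {"x": 2.7, "y": 2.45, "z": 0, "ax": 0, "ay": 0, "az": 0, "hand": 25},
    {"x": 3.4, "y": 3.1, "z": 0, "ax": 0, "ay": 0, "az": 0, "hand": 25},
    {"x": 4.1, "y": 3.7, "z": 0, "ax": 0, "ay": 0, "az": 0, "hand": 25},
    {"x": 4.7, "y": 4.3, "z": 0, "ax": 0, "ay": 0, "az": 0, "hand": 25},
    {"x": 5.2, "y": 4.7, "z": 0, "ax": 0, "ay": 0, "az": 0, "hand": 25},
  ],
)

```text
clock: 4.9
eef_pos: [595.9, 138.7, 136.4]
tcp_rot: [-3.14, -0.0, 1.746]
contact_force: [0.4, -0.4, -0.4]
opening: 0.39
grasp_force: 40.4
```

Emit:
drive_tool(
  plan=[
    {"x": 0.45, "y": 0.4, "z": 0, "ax": 0, "ay": 0, "az": 0, "hand": 25},
    {"x": 0.65, "y": 0.61, "z": 0, "ax": 0, "ay": 0, "az": 0, "hand": 25},
    {"x": 0.65, "y": 0.61, "z": 0, "ax": 0, "ay": 0, "az": 0, "hand": 25},
    {"x": 0.65, "y": 0.61, "z": 0, "ax": 0, "ay": 0, "az": 0, "hand": 25},
    {"x": 0.65, "y": 0.61, "z": 0, "ax": 0, "ay": 0, "az": 0, "hand": 25},
  ],
)

```text
clock: 5.4
eef_pos: [618.8, 172.5, 137.7]
tcp_rot: [-3.14, 0.0, 1.744]
contact_force: [0.8, -0.1, -0.9]
opening: 0.39
grasp_force: 40.4
```

Run:
```python
from h import *
go((619,174.3,47),1.745)
```

```text
go [0.035 0.013 1.815] [-0.015  0.003 -0.009]
```

Emit:
drive_tool(
  plan=[
    {"x": 0.03, "y": 0.01, "z": 0.4, "ax": 0, "ay": 0, "az": 0, "hand": 25},
    {"x": 0.03, "y": 0.01, "z": 0.9, "ax": 0, "ay": 0, "az": 0, "hand": 25},
    {"x": 0.03, "y": 0.01, "z": 1.3, "ax": 0, "ay": 0, "az": 0, "hand": 25},
    {"x": 0.03, "y": 0.01, "z": 1.6, "ax": 0, "ay": 0, "az": 0, "hand": 25},
    {"x": 0.03, "y": 0.01, "z": 1.75, "ax": 0, "ay": 0, "az": 0, "hand": 25},
    {"x": 0.03, "y": 0.01, "z": 1.8, "ax": 0, "ay": 0, "az": 0, "hand": 25},
    {"x": 0.03, "y": 0.01, "z": 1.8, "ax": 0, "ay": 0, "az": 0, "hand": 25},
    {"x": 0.03, "y": 0.01, "z": 1.8, "ax": 0, "ay": 0, "az": 0, "hand": 25},
  ],
)

```text
clock: 6.2
eef_pos: [620.6, 175.4, 49.2]
tcp_rot: [3.14, -0.0, 1.745]
contact_force: [-0.1, 1.0, -0.8]
opening: 0.391
grasp_force: 40.4
```

Emit:
drive_tool(
  plan=[
    {"x": 0, "y": 0, "z": 0, "ax": 0, "ay": 0, "az": 0, "hand": 38},
    {"x": 0, "y": 0, "z": 0, "ax": 0, "ay": 0, "az": 0, "hand": 50},
    {"x": 0, "y": 0, "z": 0, "ax": 0, "ay": 0, "az": 0, "hand": 65},
    {"x": 0, "y": 0, "z": 0, "ax": 0, "ay": 0, "az": 0, "hand": 65},
    {"x": 0, "y": 0, "z": -0.4, "ax": 0, "ay": 0, "az": 0, "hand": 75},
    {"x": 0, "y": 0, "z": -1.0, "ax": 0, "ay": 0, "az": 0, "hand": 85},
    {"x": 0, "y": 0, "z": -1.8, "ax": 0, "ay": 0, "az": 0, "hand": 85},
    {"x": 0, "y": 0, "z": -1.8, "ax": 0, "ay": 0, "az": 0, "hand": 85},
  ],
)

```text
clock: 7.0
eef_pos: [623.2, 176.3, 143.8]
tcp_rot: [3.133, -0.001, 1.745]
contact_force: [-0.5, 0.4, 0.3]
opening: 0.997
grasp_force: 0.0
```

Run:
```python
from h import *
i=imaging.grab_frame("wrist");imaging.grab_frame("wrist"); c=imaging.camera_info("wrist")
cv2.imwrite("pics/w3.png",i[:,:,::-1])
t=imaging.grab_frame("top");ct=imaging.camera_info("top")
print(blob(t,(251,175),(0,150,60),(8,255,255),22), ct["mtx"]@(ct["R"]@[619,170.3,78]+ct["t"]))
go((424.5,53.3,138),1.745)
```

```text
(array([254.14285278, 174.85714722]), array([1. , 6.8])) [247095.28742819 178185.73374435   1008.64742454]
go [-1.726e+00 -4.268e+00  3.000e-03] [-0.     0.    -0.001]
```

View pics/w3.png

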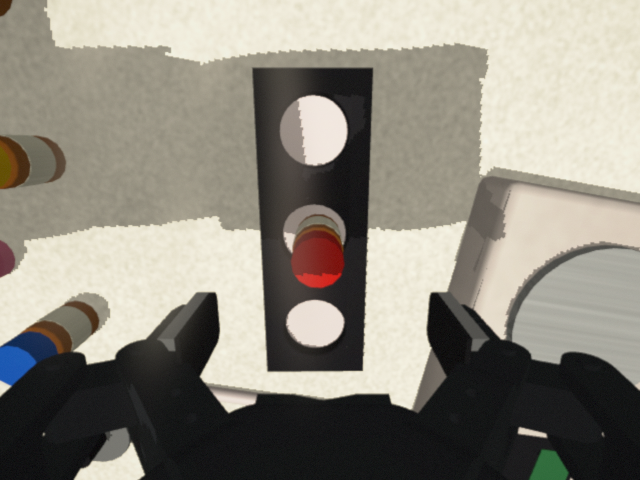

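Red stands in the middle well (cap at (318,262), well rim around its foot). Next, blue.

Emit:
drive_tool(
  plan=[
    {"x": -0.3, "y": -0.7, "z": 0, "ax": 0, "ay": 0, "az": 0, "hand": 85},
    {"x": -0.65, "y": -1.6, "z": 0, "ax": 0, "ay": 0, "az": 0, "hand": 85},
    {"x": -1.0, "y": -2.5, "z": 0, "ax": 0, "ay": 0, "az": 0, "hand": 85},
    {"x": -1.4, "y": -3.4, "z": 0, "ax": 0, "ay": 0, "az": 0, "hand": 85},
    {"x": -1.6, "y": -4.0, "z": 0, "ax": 0, "ay": 0, "az": 0, "hand": 85},
    {"x": -1.72, "y": -4.27, "z": 0, "ax": 0, "ay": 0, "az": 0, "hand": 85},
    {"x": -1.72, "y": -4.27, "z": 0, "ax": 0, "ay": 0, "az": 0, "hand": 85},
    {"x": -1.72, "y": -4.27, "z": 0, "ax": 0, "ay": 0, "az": 0, "hand": 85},
  ],
)

```text
clock: 7.95
eef_pos: [425.8, 54.0, 138.3]
tcp_rot: [3.141, -0.0, 1.744]
contact_force: [-0.1, 0.6, 1.2]
opening: 0.992
grasp_force: 0.0
```

Run:
```python
from h import *
for _ in range(4): i=imaging.grab_frame("wrist")
c=imaging.camera_info("wrist")
p=c["mtx"]@(c["R"]@[424.5,53.3,70]+c["t"]); p=p[:2]/p[2]
e,a=blob(i,p,(100,120,90),(125,255,255),45); print(p,e,a,ray(c,e,70))
go((424.5,53.3,39),1.745)
```

```text
[321.2762322  254.37404424] [322.42120361 251.09458923] [44.4 50.5] [424.83725249  55.55663051  70.        ]
go [-0.013 -0.027  1.984] [ 0.003 -0.     0.004]
```

Emit:
drive_tool(
  plan=[
    {"x": 0, "y": -0.03, "z": 0.6, "ax": 0, "ay": 0, "az": 0, "hand": 85},
    {"x": 0, "y": -0.03, "z": 1.2, "ax": 0, "ay": 0, "az": 0, "hand": 85},
    {"x": 0, "y": -0.03, "z": 1.7, "ax": 0, "ay": 0, "az": 0, "hand": 85},
    {"x": 0, "y": -0.03, "z": 1.9, "ax": 0, "ay": 0, "az": 0, "hand": 85},
    {"x": 0, "y": -0.03, "z": 1.98, "ax": 0, "ay": 0, "az": 0, "hand": 85},
    {"x": 0, "y": -0.03, "z": 1.98, "ax": 0, "ay": 0, "az": 0, "hand": 85},
    {"x": 0, "y": -0.03, "z": 1.98, "ax": 0, "ay": 0, "az": 0, "hand": 85},
    {"x": 0, "y": -0.03, "z": 1.98, "ax": 0, "ay": 0, "az": 0, "hand": 60},
  ],
)

```text
clock: 8.95
eef_pos: [423.9, 53.5, 40.2]
tcp_rot: [3.14, 0.0, 1.745]
contact_force: [-0.1, 0.1, -0.6]
opening: 0.853
grasp_force: 0.0
```

Emit:
drive_tool(
  plan=[
    {"x": 0, "y": 0, "z": 0, "ax": 0, "ay": 0, "az": 0, "hand": 45},
    {"x": 0, "y": 0, "z": 0, "ax": 0, "ay": 0, "az": 0, "hand": 38},
    {"x": 0, "y": 0, "z": 0, "ax": 0, "ay": 0, "az": 0, "hand": 25},
    {"x": 0, "y": 0, "z": 0, "ax": 0, "ay": 0, "az": 0, "hand": 25},
    {"x": 0, "y": 0, "z": 0, "ax": 0, "ay": 0, "az": 0, "hand": 25},
    {"x": 0, "y": 0, "z": 0, "ax": 0, "ay": 0, "az": 0, "hand": 25},
    {"x": 0, "y": 0, "z": 0, "ax": 0, "ay": 0, "az": 0, "hand": 25},
    {"x": 0, "y": 0, "z": 0, "ax": 0, "ay": 0, "az": 0, "hand": 25},
  ],
)

```text
clock: 9.75
eef_pos: [423.5, 53.4, 39.8]
tcp_rot: [3.141, 0.0, 1.745]
contact_force: [-0.4, 0.1, 7.7]
opening: 0.388
grasp_force: 39.0
```

Emit:
drive_tool(
  plan=[
    {"x": 0, "y": 0, "z": -0.3, "ax": 0, "ay": 0, "az": 0, "hand": 25},
    {"x": 0, "y": 0, "z": -0.8, "ax": 0, "ay": 0, "az": 0, "hand": 25},
    {"x": 0, "y": 0, "z": -1.5, "ax": 0, "ay": 0, "az": 0, "hand": 25},
    {"x": 0, "y": 0, "z": -1.9, "ax": 0, "ay": 0, "az": 0, "hand": 25},
    {"x": 0, "y": 0, "z": -2.2, "ax": 0, "ay": 0, "az": 0, "hand": 25},
    {"x": 0, "y": 0, "z": -2.4, "ax": 0, "ay": 0, "az": 0, "hand": 25},
    {"x": 0, "y": 0, "z": -2.4, "ax": 0, "ay": 0, "az": 0, "hand": 25},
    {"x": 0, "y": 0, "z": -2.4, "ax": 0, "ay": 0, "az": 0, "hand": 25},
  ],
)

```text
clock: 10.55
eef_pos: [422.8, 53.4, 158.8]
tcp_rot: [-3.141, -0.0, 1.745]
contact_force: [0.6, -0.7, -0.9]
opening: 0.39
grasp_force: 40.5
```

Run:
```python
from h import *
for _ in range(4): i=imaging.grab_frame("wrist")
cv2.imwrite("pics/w4.png",i[200:,160:480,::-1])
go((605.1,249.4,158),1.745)
```

```text
go [3.230e+00 4.274e+00 2.000e-03] [-0.016 -0.001 -0.002]
```

View pics/w4.png

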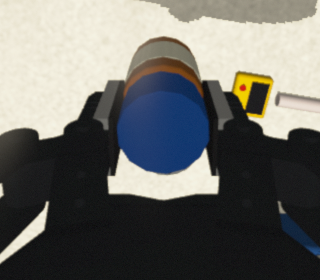

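Blue is held centred and upright. Carrying it to the left well.

Emit:
drive_tool(
  plan=[
    {"x": 0.4, "y": 0.5, "z": 0, "ax": 0, "ay": 0, "az": 0, "hand": 25},
    {"x": 0.95, "y": 1.25, "z": 0, "ax": 0, "ay": 0, "az": 0, "hand": 25},
    {"x": 1.5, "y": 2.0, "z": 0, "ax": 0, "ay": 0, "az": 0, "hand": 25},
    {"x": 2.1, "y": 2.8, "z": 0, "ax": 0, "ay": 0, "az": 0, "hand": 25},
    {"x": 2.65, "y": 3.5, "z": 0, "ax": 0, "ay": 0, "az": 0, "hand": 25},
    {"x": 3.05, "y": 4.0, "z": 0, "ax": 0, "ay": 0, "az": 0, "hand": 25},
    {"x": 3.23, "y": 4.27, "z": 0, "ax": 0, "ay": 0, "az": 0, "hand": 25},
    {"x": 3.23, "y": 4.27, "z": 0, "ax": 0, "ay": 0, "az": 0, "hand": 25},
  ],
)

```text
clock: 11.55
eef_pos: [606.4, 251.0, 158.0]
tcp_rot: [-3.141, -0.0, 1.746]
contact_force: [0.8, -0.3, -1.0]
opening: 0.389
grasp_force: 40.5
```

Run:
```python
from h import *
for _ in range(5): i=imaging.grab_frame("wrist")
go((605.1,249.4,48),1.745)
```

```text
go [0.016 0.015 2.22 ] [-0.01   0.003 -0.007]
```

Emit:
drive_tool(
  plan=[
    {"x": 0.02, "y": 0.01, "z": 0.5, "ax": 0, "ay": 0, "az": 0, "hand": 25},
    {"x": 0.02, "y": 0.01, "z": 1.1, "ax": 0, "ay": 0, "az": 0, "hand": 25},
    {"x": 0.02, "y": 0.01, "z": 1.6, "ax": 0, "ay": 0, "az": 0, "hand": 25},
    {"x": 0.02, "y": 0.01, "z": 1.95, "ax": 0, "ay": 0, "az": 0, "hand": 25},
    {"x": 0.02, "y": 0.01, "z": 2.15, "ax": 0, "ay": 0, "az": 0, "hand": 25},
    {"x": 0.02, "y": 0.01, "z": 2.22, "ax": 0, "ay": 0, "az": 0, "hand": 25},
    {"x": 0.02, "y": 0.01, "z": 2.22, "ax": 0, "ay": 0, "az": 0, "hand": 25},
    {"x": 0.02, "y": 0.01, "z": 2.22, "ax": 0, "ay": 0, "az": 0, "hand": 25},
  ],
)

```text
clock: 12.6
eef_pos: [606.4, 250.6, 49.3]
tcp_rot: [3.14, -0.0, 1.745]
contact_force: [-0.1, 0.1, -1.3]
opening: 0.389
grasp_force: 40.5
```

Emit:
drive_tool(
  plan=[
    {"x": 0, "y": 0, "z": 0, "ax": 0, "ay": 0, "az": 0, "hand": 38},
    {"x": 0, "y": 0, "z": 0, "ax": 0, "ay": 0, "az": 0, "hand": 50},
    {"x": 0, "y": 0, "z": 0, "ax": 0, "ay": 0, "az": 0, "hand": 65},
    {"x": 0, "y": 0, "z": 0, "ax": 0, "ay": 0, "az": 0, "hand": 65},
    {"x": 0, "y": 0, "z": -0.4, "ax": 0, "ay": 0, "az": 0, "hand": 75},
    {"x": 0, "y": 0, "z": -1.0, "ax": 0, "ay": 0, "az": 0, "hand": 85},
    {"x": 0, "y": 0, "z": -1.7, "ax": 0, "ay": 0, "az": 0, "hand": 85},
    {"x": 0, "y": 0, "z": -1.8, "ax": 0, "ay": 0, "az": 0, "hand": 85},
  ],
)

```text
clock: 13.4
eef_pos: [608.1, 251.5, 142.8]
tcp_rot: [3.135, -0.001, 1.745]
contact_force: [0.1, 0.2, 0.7]
opening: 0.993
grasp_force: 0.0
```

Run:
```python
from h import *
for _ in range(4): i=imaging.grab_frame("wrist")
cv2.imwrite("pics/w5.png",i[:,:,::-1])
go((397.4,188.0,138),1.745)
```

```text
go [-0.507 -4.306 -0.009] [-0.013  0.003 -0.001]
```

View pics/w5.png

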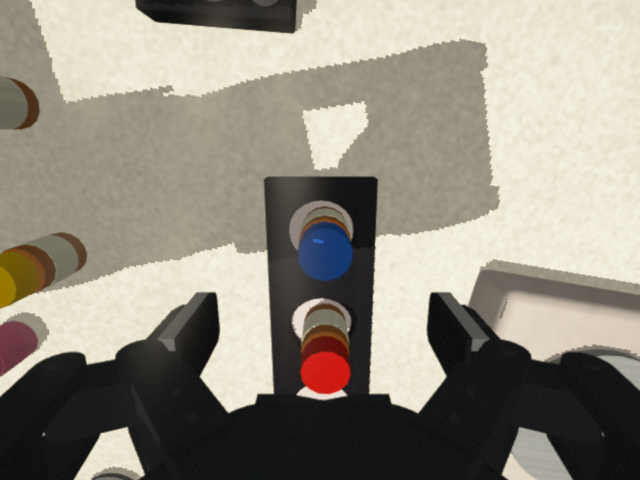

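Blue (325,250) and red (325,370) both stand in their wells. Next, yellow.

Emit:
drive_tool(
  plan=[
    {"x": -0.1, "y": -0.7, "z": 0, "ax": 0, "ay": 0, "az": 0, "hand": 85},
    {"x": -0.2, "y": -1.6, "z": 0, "ax": 0, "ay": 0, "az": 0, "hand": 85},
    {"x": -0.3, "y": -2.5, "z": 0, "ax": 0, "ay": 0, "az": 0, "hand": 85},
    {"x": -0.4, "y": -3.4, "z": 0, "ax": 0, "ay": 0, "az": 0, "hand": 85},
    {"x": -0.5, "y": -4.05, "z": 0, "ax": 0, "ay": 0, "az": 0, "hand": 85},
    {"x": -0.5, "y": -4.31, "z": 0, "ax": 0, "ay": 0, "az": 0, "hand": 85},
    {"x": -0.5, "y": -4.31, "z": 0, "ax": 0, "ay": 0, "az": 0, "hand": 85},
    {"x": -0.5, "y": -4.31, "z": 0, "ax": 0, "ay": 0, "az": 0, "hand": 85},
  ],
)

```text
clock: 14.4
eef_pos: [399.3, 189.2, 138.3]
tcp_rot: [3.14, -0.0, 1.745]
contact_force: [-0.4, 0.9, 0.4]
opening: 0.999
grasp_force: 0.0
```

Run:
```python
from h import *
for _ in range(4): i=imaging.grab_frame("wrist")
c=imaging.camera_info("wrist")
p=c["mtx"]@(c["R"]@[397.4,188,70]+c["t"]); p=p[:2]/p[2]
e,a=blob(i,p,(18,150,130),(32,255,255),45); print(p,e,a,ray(c,e,70))
go((397.4,188,39),1.745)
```

```text
[320.54818156 254.44375346] [322.17037964 247.29112244] [45.3 50.7] [397.59971475 192.81284851  70.        ]
go [-0.014 -0.036  1.984] [ 0.004 -0.001 -0.004]
```

Emit:
drive_tool(
  plan=[
    {"x": 0.03, "y": -0.03, "z": 0.6, "ax": 0, "ay": 0, "az": 0, "hand": 85},
    {"x": 0.03, "y": -0.03, "z": 1.2, "ax": 0, "ay": 0, "az": 0, "hand": 85},
    {"x": 0.03, "y": -0.03, "z": 1.7, "ax": 0, "ay": 0, "az": 0, "hand": 85},
    {"x": 0.03, "y": -0.03, "z": 1.9, "ax": 0, "ay": 0, "az": 0, "hand": 85},
    {"x": 0.03, "y": -0.03, "z": 1.98, "ax": 0, "ay": 0, "az": 0, "hand": 85},
    {"x": 0.03, "y": -0.03, "z": 1.98, "ax": 0, "ay": 0, "az": 0, "hand": 85},
    {"x": 0.03, "y": -0.03, "z": 1.98, "ax": 0, "ay": 0, "az": 0, "hand": 85},
    {"x": 0.03, "y": -0.03, "z": 1.98, "ax": 0, "ay": 0, "az": 0, "hand": 60},
  ],
)

```text
clock: 15.4
eef_pos: [396.9, 190.1, 40.2]
tcp_rot: [3.14, -0.0, 1.745]
contact_force: [-0.0, -0.1, -0.5]
opening: 0.851
grasp_force: 0.0
```

Emit:
drive_tool(
  plan=[
    {"x": 0, "y": 0, "z": 0, "ax": 0, "ay": 0, "az": 0, "hand": 45},
    {"x": 0, "y": 0, "z": 0, "ax": 0, "ay": 0, "az": 0, "hand": 38},
    {"x": 0, "y": 0, "z": 0, "ax": 0, "ay": 0, "az": 0, "hand": 25},
    {"x": 0, "y": 0, "z": 0, "ax": 0, "ay": 0, "az": 0, "hand": 25},
    {"x": 0, "y": 0, "z": 0, "ax": 0, "ay": 0, "az": 0, "hand": 25},
    {"x": 0, "y": 0, "z": 0, "ax": 0, "ay": 0, "az": 0, "hand": 25},
    {"x": 0, "y": 0, "z": 0, "ax": 0, "ay": 0, "az": 0, "hand": 25},
    {"x": 0, "y": 0, "z": 0, "ax": 0, "ay": 0, "az": 0, "hand": 25},
  ],
)

```text
clock: 16.2
eef_pos: [396.5, 190.0, 39.8]
tcp_rot: [3.141, -0.0, 1.745]
contact_force: [-0.2, -0.6, 8.0]
opening: 0.388
grasp_force: 39.0
```

Emit:
drive_tool(
  plan=[
    {"x": 0, "y": 0, "z": -0.3, "ax": 0, "ay": 0, "az": 0, "hand": 25},
    {"x": 0, "y": 0, "z": -0.8, "ax": 0, "ay": 0, "az": 0, "hand": 25},
    {"x": 0, "y": 0, "z": -1.5, "ax": 0, "ay": 0, "az": 0, "hand": 25},
    {"x": 0, "y": 0, "z": -1.9, "ax": 0, "ay": 0, "az": 0, "hand": 25},
    {"x": 0, "y": 0, "z": -2.2, "ax": 0, "ay": 0, "az": 0, "hand": 25},
    {"x": 0, "y": 0, "z": -2.4, "ax": 0, "ay": 0, "az": 0, "hand": 25},
    {"x": 0, "y": 0, "z": -2.4, "ax": 0, "ay": 0, "az": 0, "hand": 25},
    {"x": 0, "y": 0, "z": -2.4, "ax": 0, "ay": 0, "az": 0, "hand": 25},
  ],
)

```text
clock: 17.0
eef_pos: [395.8, 189.6, 158.8]
tcp_rot: [-3.141, 0.0, 1.745]
contact_force: [0.3, 0.6, -1.1]
opening: 0.387
grasp_force: 40.5
```

Run:
```python
from h import *
for _ in range(4): i=imaging.grab_frame("wrist")
cv2.imwrite("pics/w6.png",i[200:,160:480,::-1])
e,a=blob(i,(323,327),(18,150,130),(32,255,255),70); print(e,a)
go((631.7,91.4,158),1.745)
```

```text
[322.59121704 330.22741699] [81.9 91.5]
go [-2.751e+00  4.311e+00  4.000e-03] [-0.015  0.004 -0.002]
```

Emit:
drive_tool(
  plan=[
    {"x": -0.32, "y": 0.5, "z": 0, "ax": 0, "ay": 0, "az": 0, "hand": 25},
    {"x": -0.8, "y": 1.25, "z": 0, "ax": 0, "ay": 0, "az": 0, "hand": 25},
    {"x": -1.28, "y": 2.0, "z": 0, "ax": 0, "ay": 0, "az": 0, "hand": 25},
    {"x": -1.8, "y": 2.8, "z": 0, "ax": 0, "ay": 0, "az": 0, "hand": 25},
    {"x": -2.24, "y": 3.5, "z": 0, "ax": 0, "ay": 0, "az": 0, "hand": 25},
    {"x": -2.6, "y": 4.05, "z": 0, "ax": 0, "ay": 0, "az": 0, "hand": 25},
    {"x": -2.75, "y": 4.31, "z": 0, "ax": 0, "ay": 0, "az": 0, "hand": 25},
    {"x": -2.75, "y": 4.31, "z": 0, "ax": 0, "ay": 0, "az": 0, "hand": 25},
  ],
)

```text
clock: 18.0
eef_pos: [633.6, 90.7, 158.1]
tcp_rot: [-3.141, 0.0, 1.743]
contact_force: [-0.2, 1.1, -1.3]
opening: 0.39
grasp_force: 40.5
```

Run:
```python
from h import *
for _ in range(5): i=imaging.grab_frame("wrist")
go((631.7,91.4,48),1.745)
```

```text
go [-0.018  0.014  2.221] [-0.01  -0.001  0.005]
```

Emit:
drive_tool(
  plan=[
    {"x": -0.02, "y": 0, "z": 0.5, "ax": 0, "ay": 0, "az": 0, "hand": 25},
    {"x": -0.02, "y": 0, "z": 1.1, "ax": 0, "ay": 0, "az": 0, "hand": 25},
    {"x": -0.02, "y": 0, "z": 1.6, "ax": 0, "ay": 0, "az": 0, "hand": 25},
    {"x": -0.02, "y": 0, "z": 1.95, "ax": 0, "ay": 0, "az": 0, "hand": 25},
    {"x": -0.02, "y": 0, "z": 2.15, "ax": 0, "ay": 0, "az": 0, "hand": 25},
    {"x": -0.02, "y": 0, "z": 2.22, "ax": 0, "ay": 0, "az": 0, "hand": 25},
    {"x": -0.02, "y": 0, "z": 2.22, "ax": 0, "ay": 0, "az": 0, "hand": 25},
    {"x": -0.02, "y": 0, "z": 2.22, "ax": 0, "ay": 0, "az": 0, "hand": 25},
  ],
)

```text
clock: 19.05
eef_pos: [632.9, 91.0, 49.2]
tcp_rot: [3.14, 0.0, 1.745]
contact_force: [-0.3, 0.1, -1.7]
opening: 0.389
grasp_force: 40.5
```

Emit:
drive_tool(
  plan=[
    {"x": 0, "y": 0, "z": 0, "ax": 0, "ay": 0, "az": 0, "hand": 38},
    {"x": 0, "y": 0, "z": 0, "ax": 0, "ay": 0, "az": 0, "hand": 50},
    {"x": 0, "y": 0, "z": 0, "ax": 0, "ay": 0, "az": 0, "hand": 65},
    {"x": 0, "y": 0, "z": 0, "ax": 0, "ay": 0, "az": 0, "hand": 65},
    {"x": 0, "y": 0, "z": -0.4, "ax": 0, "ay": 0, "az": 0, "hand": 75},
    {"x": 0, "y": 0, "z": -1.0, "ax": 0, "ay": 0, "az": 0, "hand": 85},
    {"x": 0, "y": 0, "z": -1.8, "ax": 0, "ay": 0, "az": 0, "hand": 85},
    {"x": 0, "y": 0, "z": -2.4, "ax": 0, "ay": 0, "az": 0, "hand": 85},
  ],
)

```text
clock: 19.85
eef_pos: [632.8, 90.8, 170.4]
tcp_rot: [3.14, 0.0, 1.745]
contact_force: [0.5, 0.1, 0.1]
opening: 0.996
grasp_force: 0.0
```

Run:
```python
from h import *
for _ in range(4): i=imaging.grab_frame("wrist")
cv2.imwrite("pics/w7.png",i[:,:,::-1])
go((354.9,-275.7,170),1.745)
```

```text
go [-6.256 -6.738 -0.032] [ 0.013  0.    -0.002]
```

View pics/w7.png

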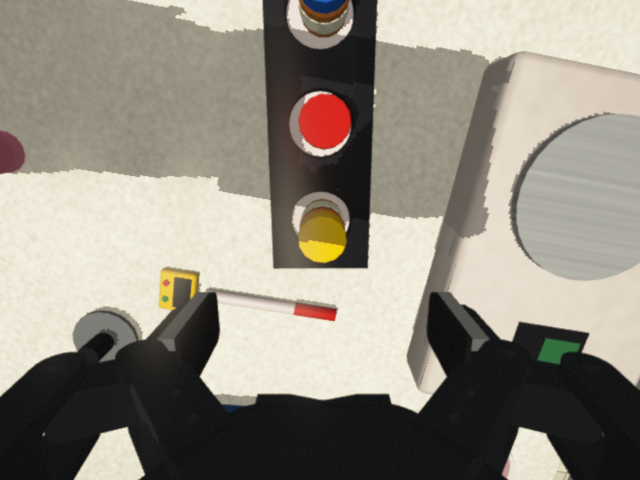

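Red, yellow and blue stand in the right wells. Moving over to the beaker.

Emit:
drive_tool(
  plan=[
    {"x": -0.5, "y": -0.55, "z": 0, "ax": 0, "ay": 0, "az": 0, "hand": 85},
    {"x": -1.15, "y": -1.25, "z": 0, "ax": 0, "ay": 0, "az": 0, "hand": 85},
    {"x": -1.8, "y": -1.95, "z": 0, "ax": 0, "ay": 0, "az": 0, "hand": 85},
    {"x": -2.45, "y": -2.65, "z": 0, "ax": 0, "ay": 0, "az": 0, "hand": 85},
    {"x": -3.1, "y": -3.35, "z": 0, "ax": 0, "ay": 0, "az": 0, "hand": 85},
    {"x": -3.75, "y": -4.05, "z": 0, "ax": 0, "ay": 0, "az": 0, "hand": 85},
    {"x": -4.4, "y": -4.75, "z": 0, "ax": 0, "ay": 0, "az": 0, "hand": 85},
    {"x": -5.05, "y": -5.45, "z": 0, "ax": 0, "ay": 0, "az": 0, "hand": 85},
  ],
)

```text
clock: 20.85
eef_pos: [405.4, -205.9, 166.9]
tcp_rot: [-3.14, -0.001, 1.745]
contact_force: [1.4, -0.6, 0.0]
opening: 0.997
grasp_force: 0.0
```

Emit:
drive_tool(
  plan=[
    {"x": -0.65, "y": -0.7, "z": 0, "ax": 0, "ay": 0, "az": 0, "hand": 85},
    {"x": -1.05, "y": -1.1, "z": 0, "ax": 0, "ay": 0, "az": 0, "hand": 85},
    {"x": -1.2, "y": -1.29, "z": 0, "ax": 0, "ay": 0, "az": 0, "hand": 85},
    {"x": -1.2, "y": -1.29, "z": 0, "ax": 0, "ay": 0, "az": 0, "hand": 85},
    {"x": -1.2, "y": -1.29, "z": 0, "ax": 0, "ay": 0, "az": 0, "hand": 85},
    {"x": -1.2, "y": -1.29, "z": 0, "ax": 0, "ay": 0, "az": 0, "hand": 85},
  ],
)

```text
clock: 21.45
eef_pos: [355.1, -274.4, 168.0]
tcp_rot: [-3.141, -0.001, 1.746]
contact_force: [0.2, -0.3, -0.0]
opening: 0.996
grasp_force: 0.0
```

Run:
```python
from h import *
for _ in range(4): i=imaging.grab_frame("wrist")
c=imaging.camera_info("wrist")
p=c["mtx"]@(c["R"]@[354.9,-275.7,70]+c["t"]); print(p[:2]/p[2],p[2])
cv2.imwrite("pics/w8.png",i[:,:,::-1]); np.save("c8.npy",c)
go((354.9,-275.7,35),1.745)
```

```text
[322.97627958 241.52046394] 250.28770401525017
go [-0.017 -0.006  2.665] [ 0.    -0.001  0.012]
```

View pics/w8.png

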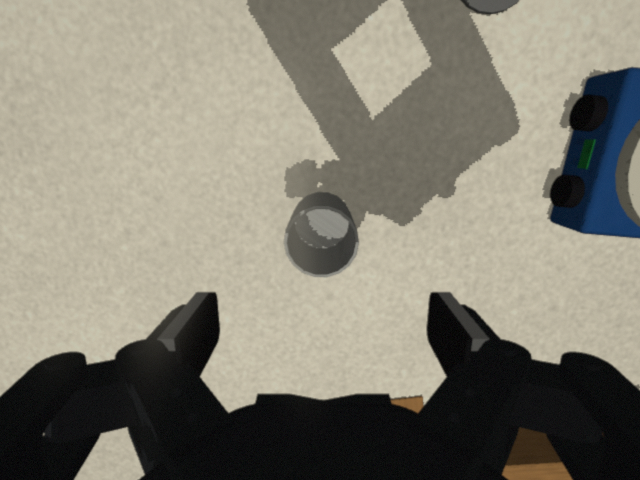

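Rim centre at (322,240), within 1 mm of the prediction. Grasping the beaker.

Emit:
drive_tool(
  plan=[
    {"x": -0.01, "y": -0.01, "z": 0.6, "ax": 0, "ay": 0, "az": 0, "hand": 85},
    {"x": -0.01, "y": -0.01, "z": 1.3, "ax": 0, "ay": 0, "az": 0, "hand": 85},
    {"x": -0.01, "y": -0.01, "z": 2.0, "ax": 0, "ay": 0, "az": 0, "hand": 85},
    {"x": -0.01, "y": -0.01, "z": 2.5, "ax": 0, "ay": 0, "az": 0, "hand": 85},
    {"x": -0.01, "y": -0.01, "z": 2.7, "ax": 0, "ay": 0, "az": 0, "hand": 85},
    {"x": -0.01, "y": -0.01, "z": 2.76, "ax": 0, "ay": 0, "az": 0, "hand": 85},
    {"x": -0.01, "y": -0.01, "z": 2.76, "ax": 0, "ay": 0, "az": 0, "hand": 85},
    {"x": -0.01, "y": -0.01, "z": 2.76, "ax": 0, "ay": 0, "az": 0, "hand": 75},
  ],
)

```text
clock: 22.45
eef_pos: [354.9, -276.5, 31.3]
tcp_rot: [3.14, 0.001, 1.745]
contact_force: [0.7, 1.0, -0.5]
opening: 0.885
grasp_force: 0.0
```

Emit:
drive_tool(
  plan=[
    {"x": 0, "y": 0, "z": 0, "ax": 0, "ay": 0, "az": 0, "hand": 65},
    {"x": 0, "y": 0, "z": 0, "ax": 0, "ay": 0, "az": 0, "hand": 58},
    {"x": 0, "y": 0, "z": 0, "ax": 0, "ay": 0, "az": 0, "hand": 50},
    {"x": 0, "y": 0, "z": 0, "ax": 0, "ay": 0, "az": 0, "hand": 44},
    {"x": 0, "y": 0, "z": 0, "ax": 0, "ay": 0, "az": 0, "hand": 44},
    {"x": 0, "y": 0, "z": 0, "ax": 0, "ay": 0, "az": 0, "hand": 44},
    {"x": 0, "y": 0, "z": 0, "ax": 0, "ay": 0, "az": 0, "hand": 44},
    {"x": 0, "y": 0, "z": 0, "ax": 0, "ay": 0, "az": 0, "hand": 44},
  ],
)

```text
clock: 23.25
eef_pos: [354.5, -276.4, 31.2]
tcp_rot: [3.141, 0.001, 1.745]
contact_force: [-1.7, 1.8, 12.4]
opening: 0.63
grasp_force: 40.0
```

Emit:
drive_tool(
  plan=[
    {"x": 0, "y": 0, "z": -0.3, "ax": 0, "ay": 0, "az": 0, "hand": 44},
    {"x": 0, "y": 0, "z": -0.8, "ax": 0, "ay": 0, "az": 0, "hand": 44},
    {"x": 0, "y": 0, "z": -1.5, "ax": 0, "ay": 0, "az": 0, "hand": 44},
    {"x": 0, "y": 0, "z": -2.2, "ax": 0, "ay": 0, "az": 0, "hand": 44},
    {"x": 0, "y": 0, "z": -2.6, "ax": 0, "ay": 0, "az": 0, "hand": 44},
    {"x": 0, "y": 0, "z": -2.8, "ax": 0, "ay": 0, "az": 0, "hand": 44},
    {"x": 0, "y": 0, "z": -2.8, "ax": 0, "ay": 0, "az": 0, "hand": 44},
    {"x": 0, "y": 0, "z": -2.8, "ax": 0, "ay": 0, "az": 0, "hand": 44},
  ],
)

```text
clock: 24.05
eef_pos: [353.6, -275.6, 169.5]
tcp_rot: [-3.141, -0.001, 1.745]
contact_force: [0.1, 1.2, -2.3]
opening: 0.632
grasp_force: 42.5
```

Run:
```python
from h import *
for _ in range(4): i=imaging.grab_frame("wrist")
cv2.imwrite("pics/w9.png",i[:,:,::-1])
go((611.1,-177.7,171),1.745)
c=imaging.camera_info("wrist");s=monitor.sense()
# rim centre expected if beaker axis on TCP, rim 40 mm above TCP level
p=c["mtx"]@(c["R"]@(s["eef_pos"]+[0,0,39])+c["t"]); print(p[:2]/p[2],p[2],s["eef_pos"])
```

```text
go [ 1.036  5.412 -0.043] [-0.014 -0.015 -0.001]
[323.64663402 351.92711609] 117.72437140819432 [ 353.5622498  -275.57565116  169.15807466]
```

View pics/w9.png

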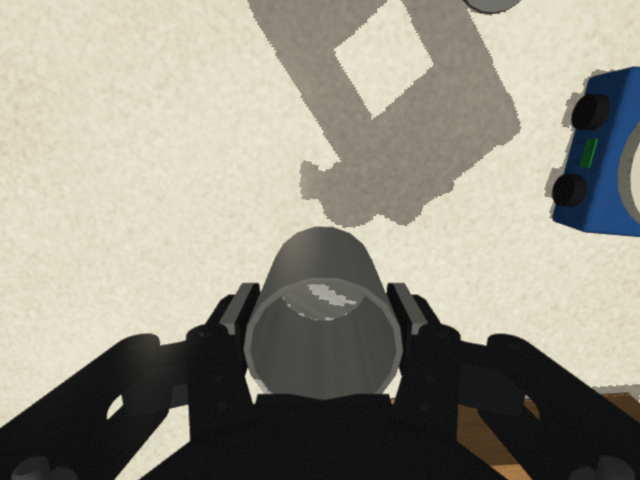

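Beaker is held upright, rim centre (324,358). I'll stop short of the stirrer so the wrist camera can measure the plate.

Run:
```python
from h import *
go((611.1,-265,170),1.745)
```

```text
go [-0.684  5.11  -0.025] [-0.014 -0.015 -0.001]
```

Emit:
drive_tool(
  plan=[
    {"x": -0.08, "y": 0.6, "z": -0.05, "ax": 0, "ay": 0, "az": 0, "hand": 44},
    {"x": -0.2, "y": 1.5, "z": -0.05, "ax": 0, "ay": 0, "az": 0, "hand": 44},
    {"x": -0.32, "y": 2.4, "z": -0.05, "ax": 0, "ay": 0, "az": 0, "hand": 44},
    {"x": -0.45, "y": 3.3, "z": -0.05, "ax": 0, "ay": 0, "az": 0, "hand": 44},
    {"x": -0.56, "y": 4.2, "z": -0.05, "ax": 0, "ay": 0, "az": 0, "hand": 44},
    {"x": -0.65, "y": 4.8, "z": -0.05, "ax": 0, "ay": 0, "az": 0, "hand": 44},
    {"x": -0.68, "y": 5.1, "z": -0.05, "ax": 0, "ay": 0, "az": 0, "hand": 44},
    {"x": -0.68, "y": 5.1, "z": -0.05, "ax": 0, "ay": 0, "az": 0, "hand": 44},
  ],
)

```text
clock: 25.05
eef_pos: [612.7, -264.8, 171.2]
tcp_rot: [-3.141, -0.001, 1.746]
contact_force: [-0.4, -0.8, -1.3]
opening: 0.631
grasp_force: 42.7
```

Run:
```python
from h import *
for _ in range(5): i=imaging.grab_frame("wrist")
cv2.imwrite("pics/w10.png",i[:,:,::-1]); c=imaging.camera_info("wrist")
p=c["mtx"]@(c["R"]@[611,-177.8,60]+c["t"]); p=p[:2]/p[2]; print(p)
g=cv2.GaussianBlur(cv2.cvtColor(i,cv2.COLOR_RGB2GRAY),(5,5),1)
f=351.4/(c["R"]@[611,-177.8,60]+c["t"])[2]; print("exp radii",f*31.5,f*55)
for r0 in(f*31.5,f*55):
    h=cv2.HoughCircles(g,cv2.HOUGH_GRADIENT,1,200,param1=40,param2=15,minRadius=int(r0-4),maxRadius=int(r0+4))
    if h is not None:
        for q in h[0][:2]: print(q, np.round(ray(c,q[:2],60),1))
go((611.1,-177.7,170),1.745)
```

```text
[347.03749731 113.82725441]
exp radii 45.9439779010343 80.21964395418686
[348.5 106.5  46.2] [ 611.1 -173.    60. ]
[592.5 112.5  48.4] [ 776.3 -148.2   60. ]
[349.5  97.5  76.7] [ 610.7 -167.2   60. ]
[323.5 356.5  80.1] [ 627.8 -368.    60. ]
go [1.725 0.326 0.051] [-0.009 -0.005 -0.007]
```

View pics/w10.png

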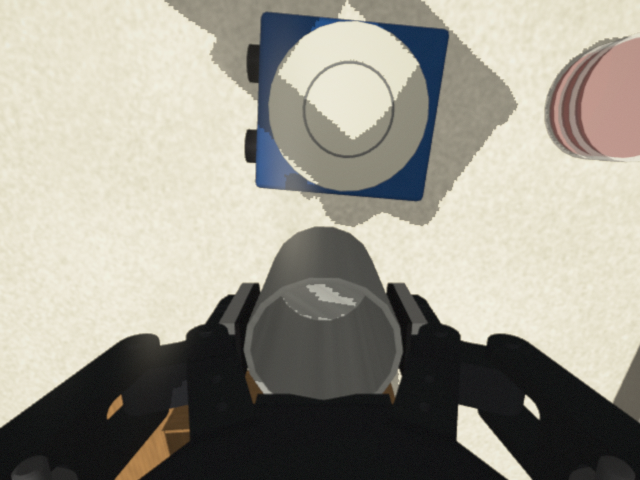

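Ring is at about (348,108), i.e. y ≈ -174 by the wrist camera versus -178 by the top. I'll aim midway and check from a low hover.

Emit:
drive_tool(
  plan=[
    {"x": 0.4, "y": 0.08, "z": 0, "ax": 0, "ay": 0, "az": 0, "hand": 44},
    {"x": 0.9, "y": 0.17, "z": 0, "ax": 0, "ay": 0, "az": 0, "hand": 44},
    {"x": 1.4, "y": 0.26, "z": 0, "ax": 0, "ay": 0, "az": 0, "hand": 44},
    {"x": 1.7, "y": 0.32, "z": 0.1, "ax": 0, "ay": 0, "az": 0, "hand": 44},
    {"x": 1.765, "y": 0.333, "z": 0.5, "ax": 0, "ay": 0, "az": 0, "hand": 44},
    {"x": 1.765, "y": 0.333, "z": 1.0, "ax": 0, "ay": 0, "az": 0, "hand": 44},
    {"x": 1.765, "y": 0.333, "z": 1.3, "ax": 0, "ay": 0, "az": 0, "hand": 44},
    {"x": 1.765, "y": 0.333, "z": 1.45, "ax": 0, "ay": 0, "az": 0, "hand": 44},
  ],
)

```text
clock: 26.1
eef_pos: [611.1, -175.2, 98.6]
tcp_rot: [-3.139, -0.001, 1.745]
contact_force: [-0.5, -0.2, -1.4]
opening: 0.628
grasp_force: 42.7
```

Run:
```python
from h import *
for _ in range(6): i=imaging.grab_frame("wrist")
c=imaging.camera_info("wrist"); s=monitor.sense(); print(s["eef_pos"])
a=i[130:420,200:450]; cv2.imwrite("pics/w11.png",cv2.resize(a,None,fx=2,fy=2,interpolation=cv2.INTER_CUBIC)[:,:,::-1])
for z,y in((60,-174),(60,-178),(60,-142.5),(60,-146.5)):
    p=c["mtx"]@(c["R"]@[611,y,z]+c["t"]); print(y,p[:2]/p[2])
```

```text
[ 612.97773094 -175.89487636  101.31391996]
-174 [320.46897392 264.47469334]
-178 [319.24755113 271.15386676]
-142.5 [330.56849355 209.2469345 ]
-146.5 [329.23663194 216.53002662]
```

View pics/w11.png

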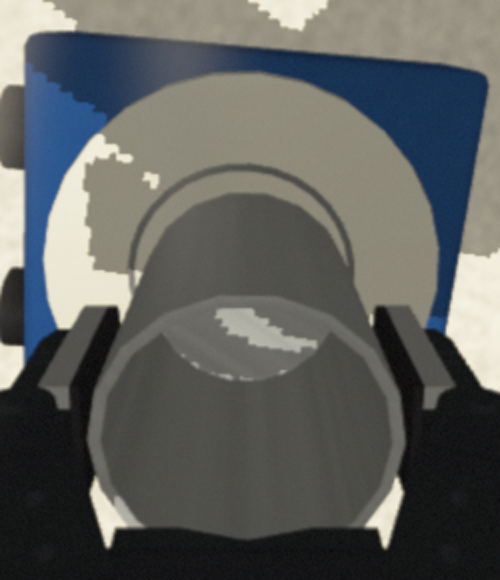

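Run:
```python
from h import *
c=imaging.camera_info("wrist"); s=monitor.sense(); print(s["eef_pos"])
d=np.array([np.cos(1.745),np.sin(1.745),0])
print("foot",ray(c,(322.5,226.5),70.1)-27*d,"ring",ray(c,(321,212.5),60)-31.5*d, ray(c,(321,268),60))
q=ray(c,(324,356),140.1); print("rim",q)
go(s["eef_pos"]*0+[611.3,-176,93],1.745)
```

```text
[ 612.97773094 -175.89487636  101.31391996]
foot [ 612.65929931 -176.68344011   70.1       ] ring [ 611.76048465 -176.12281796   60.        ] [ 611.64321837 -175.99392851   60.        ]
rim [ 613.26807467 -177.51097799  140.1       ]
go [ 0.004 -0.034  0.166] [ 0.014  0.007 -0.004]
```

Emit:
drive_tool(
  plan=[
    {"x": 0.015, "y": -0.02, "z": 0.05, "ax": 0, "ay": 0, "az": 0, "hand": 44},
    {"x": 0.015, "y": -0.02, "z": 0.1, "ax": 0, "ay": 0, "az": 0, "hand": 44},
    {"x": 0.015, "y": -0.02, "z": 0.15, "ax": 0, "ay": 0, "az": 0, "hand": 44},
    {"x": 0.015, "y": -0.02, "z": 0.18, "ax": 0, "ay": 0, "az": 0, "hand": 44},
    {"x": 0.015, "y": -0.02, "z": 0.18, "ax": 0, "ay": 0, "az": 0, "hand": 44},
    {"x": 0.015, "y": -0.02, "z": 0.18, "ax": 0, "ay": 0, "az": 0, "hand": 44},
    {"x": 0.015, "y": -0.02, "z": 0.18, "ax": 0, "ay": 0, "az": 0, "hand": 44},
    {"x": 0.015, "y": -0.02, "z": 0.18, "ax": 0, "ay": 0, "az": 0, "hand": 44},
  ],
)

```text
clock: 27.2
eef_pos: [611.1, -175.0, 91.4]
tcp_rot: [-3.142, -0.0, 1.745]
contact_force: [-1.8, 0.9, 3.4]
opening: 0.633
grasp_force: 42.9
```

Emit:
drive_tool(
  plan=[
    {"x": 0, "y": 0, "z": 0, "ax": 0, "ay": 0, "az": 0, "hand": 56},
    {"x": 0, "y": 0, "z": 0, "ax": 0, "ay": 0, "az": 0, "hand": 65},
    {"x": 0, "y": 0, "z": 0, "ax": 0, "ay": 0, "az": 0, "hand": 75},
    {"x": 0, "y": 0, "z": 0, "ax": 0, "ay": 0, "az": 0, "hand": 85},
    {"x": 0, "y": 0, "z": 0, "ax": 0, "ay": 0, "az": 0, "hand": 85},
    {"x": 0, "y": 0, "z": -0.4, "ax": 0, "ay": 0, "az": 0, "hand": 85},
    {"x": 0, "y": 0, "z": -1.0, "ax": 0, "ay": 0, "az": 0, "hand": 85},
    {"x": 0, "y": 0, "z": -1.7, "ax": 0, "ay": 0, "az": 0, "hand": 85},
  ],
)

```text
clock: 28.0
eef_pos: [610.4, -174.8, 176.2]
tcp_rot: [-3.14, -0.001, 1.745]
contact_force: [0.4, -0.4, 0.7]
opening: 0.997
grasp_force: 0.0
```

Emit:
drive_tool(
  plan=[
    {"x": 0, "y": 0, "z": -0.8, "ax": 0, "ay": 0, "az": 0, "hand": 85},
    {"x": 0, "y": 0, "z": -1.2, "ax": 0, "ay": 0, "az": 0, "hand": 85},
    {"x": 0, "y": 0, "z": -1.3, "ax": 0, "ay": 0, "az": 0, "hand": 85},
    {"x": 0, "y": 0, "z": -1.3, "ax": 0, "ay": 0, "az": 0, "hand": 85},
    {"x": 0, "y": 0, "z": -1.3, "ax": 0, "ay": 0, "az": 0, "hand": 85},
    {"x": 0, "y": 0, "z": -1.3, "ax": 0, "ay": 0, "az": 0, "hand": 85},
  ],
)

```text
clock: 28.6
eef_pos: [610.3, -174.7, 239.4]
tcp_rot: [-3.139, -0.001, 1.745]
contact_force: [0.5, -0.7, 0.1]
opening: 0.995
grasp_force: 0.0
```

Run:
```python
from h import *
for _ in range(4): i=imaging.grab_frame("wrist")
cv2.imwrite("pics/w12.png",i[:,:,::-1]); c=imaging.camera_info("wrist"); s=monitor.sense()
w=c["R"]@[611.5,-176.5,130]+c["t"]; p=c["mtx"]@w; p=p[:2]/p[2]; r0=351.4/w[2]*26.5; print(p,r0,s["eef_pos"])
g=cv2.GaussianBlur(cv2.cvtColor(i,cv2.COLOR_RGB2GRAY),(5,5),1)
u,v=int(p[0]),int(p[1]); R=int(r0+25); o=(u-R,v-R)
h=cv2.HoughCircles(g[o[1]:v+R,o[0]:u+R],cv2.HOUGH_GRADIENT,1,4,param1=40,param2=10,minRadius=int(r0-6),maxRadius=int(r0+6))
if h is not None:
    for q in h[0][:5]: print(q[:2]+o,q[2],np.round(ray(c,q[:2]+np.array(o),130),1))
go((446.5,-65.1,230),1.745)
```

```text
[324.03268253 238.16442198] 35.510669070346054 [ 610.87411298 -174.89559266  240.38794182]
[323.5 234.5] 32.7 [ 610.6 -173.8  130. ]
[321.5 226.5] 40.4 [ 608.1 -168.   130. ]
[322.5 212.5] 29.7 [ 607.  -157.5  130. ]
[324.5 218.5] 34.9 [ 609.2 -161.7  130. ]
[317.5 228.5] 40.4 [ 605.4 -170.   130. ]
go [ 2.732 -2.857  0.213] [-0.011 -0.005 -0.002]
```

Emit:
drive_tool(
  plan=[
    {"x": 0.35, "y": -0.37, "z": 0, "ax": 0, "ay": 0, "az": 0, "hand": 85},
    {"x": 0.9, "y": -0.95, "z": 0, "ax": 0, "ay": 0, "az": 0, "hand": 85},
    {"x": 1.5, "y": -1.55, "z": 0.1, "ax": 0, "ay": 0, "az": 0, "hand": 85},
    {"x": 2.1, "y": -2.2, "z": 0.5, "ax": 0, "ay": 0, "az": 0, "hand": 85},
    {"x": 2.6, "y": -2.7, "z": 1.1, "ax": 0, "ay": 0, "az": 0, "hand": 85},
    {"x": 2.73, "y": -2.86, "z": 1.5, "ax": 0, "ay": 0, "az": 0, "hand": 85},
    {"x": 2.73, "y": -2.86, "z": 1.6, "ax": 0, "ay": 0, "az": 0, "hand": 85},
    {"x": 2.73, "y": -2.86, "z": 1.6, "ax": 0, "ay": 0, "az": 0, "hand": 85},
  ],
)

```text
clock: 29.6
eef_pos: [447.2, -65.5, 161.2]
tcp_rot: [-3.141, 0.0, 1.745]
contact_force: [-0.2, 0.0, 0.3]
opening: 0.993
grasp_force: 0.0
```

Run:
```python
from h import *
for _ in range(5): i=imaging.grab_frame("wrist")
cv2.imwrite("pics/w13.png",i[:,:,::-1]); c=imaging.camera_info("wrist"); s=monitor.sense()
w=c["R"]@[446.5,-65.1,10]+c["t"]; p=c["mtx"]@w; p=p[:2]/p[2]; r0=351.4/w[2]*31; print(p,r0,s["eef_pos"])
g=cv2.GaussianBlur(cv2.cvtColor(i,cv2.COLOR_RGB2GRAY),(5,5),1)
u,v=int(p[0]),int(p[1]); R=int(r0+25); o=(u-R,v-R)
h=cv2.HoughCircles(g[o[1]:v+R,o[0]:u+R],cv2.HOUGH_GRADIENT,1,4,param1=40,param2=10,minRadius=int(r0-5),maxRadius=int(r0+5))
if h is not None:
    for q in h[0][:3]: print(q[:2]+o,q[2],np.round(ray(c,q[:2]+np.array(o),10),1))
k=np.zeros_like(g); cv2.circle(k,(u,v+5),int(r0),255,-1)
m=((g<28)&(k>0)).astype(np.uint8); n,l,st,ce=cv2.connectedComponentsWithStats(m); j=1+np.argmax(st[1:,4]); print("knob",st[j],ce[j])
P=c["mtx"]@(c["R"]@[446.5,-65.1,36]+c["t"]); print("knob top pred",P[:2]/P[2])
go((446.5,-65.1,13),1.745)
```

```text
[321.49012286 222.08030904] 36.10781666880933 [448.00459515 -65.78633387 162.09471704]
[320.5 217.5] 35.1 [445.  -61.3  10. ]
[321.5 213.5] 39.0 [445.2 -57.7  10. ]
[315.5 217.5] 31.5 [440.8 -62.   10. ]
knob [328 215   2   2   3] [328.33333333 215.66666667]
knob top pred [321.40170714 229.45325172]
go [ 0.02  -0.032  2.982] [ 0.016  0.006 -0.006]
```

Emit:
drive_tool(
  plan=[
    {"x": 0.05, "y": -0.03, "z": 0.6, "ax": 0, "ay": 0, "az": 0, "hand": 85},
    {"x": 0.05, "y": -0.03, "z": 1.3, "ax": 0, "ay": 0, "az": 0, "hand": 70},
    {"x": 0.05, "y": -0.03, "z": 2.0, "ax": 0, "ay": 0, "az": 0, "hand": 60},
    {"x": 0.05, "y": -0.03, "z": 2.6, "ax": 0, "ay": 0, "az": 0, "hand": 50},
    {"x": 0.05, "y": -0.03, "z": 2.85, "ax": 0, "ay": 0, "az": 0, "hand": 45},
    {"x": 0.05, "y": -0.03, "z": 2.96, "ax": 0, "ay": 0, "az": 0, "hand": 40},
    {"x": 0.05, "y": -0.03, "z": 2.96, "ax": 0, "ay": 0, "az": 0, "hand": 40},
    {"x": 0.05, "y": -0.03, "z": 2.96, "ax": 0, "ay": 0, "az": 0, "hand": 40},
  ],
)

```text
clock: 30.65
eef_pos: [445.8, -63.3, 14.3]
tcp_rot: [3.14, 0.001, 1.745]
contact_force: [0.0, 0.2, 1.1]
opening: 0.468
grasp_force: 0.0
```

Emit:
drive_tool(
  plan=[
    {"x": 0, "y": 0, "z": 0, "ax": 0, "ay": 0, "az": 0, "hand": 32},
    {"x": 0, "y": 0, "z": 0, "ax": 0, "ay": 0, "az": 0, "hand": 26},
    {"x": 0, "y": 0, "z": 0, "ax": 0, "ay": 0, "az": 0, "hand": 22},
    {"x": 0, "y": 0, "z": 0, "ax": 0, "ay": 0, "az": 0, "hand": 12},
    {"x": 0, "y": 0, "z": 0, "ax": 0, "ay": 0, "az": 0, "hand": 12},
    {"x": 0, "y": 0, "z": 0, "ax": 0, "ay": 0, "az": 0, "hand": 12},
    {"x": 0, "y": 0, "z": 0, "ax": 0, "ay": 0, "az": 0, "hand": 12},
    {"x": 0, "y": 0, "z": 0, "ax": 0, "ay": 0, "az": 0, "hand": 12},
  ],
  grip_force=30,
)

```text
clock: 31.45
eef_pos: [445.1, -63.1, 13.9]
tcp_rot: [3.141, 0.0, 1.745]
contact_force: [-2.3, 0.3, 9.0]
opening: 0.223
grasp_force: 29.0
```

Emit:
drive_tool(
  plan=[
    {"x": 0, "y": 0, "z": -0.2, "ax": 0, "ay": 0, "az": 0, "hand": 12},
    {"x": 0, "y": 0, "z": -0.6, "ax": 0, "ay": 0, "az": 0, "hand": 12},
    {"x": 0, "y": 0, "z": -1.2, "ax": 0, "ay": 0, "az": 0, "hand": 12},
    {"x": 0, "y": 0, "z": -2.0, "ax": 0, "ay": 0, "az": 0, "hand": 12},
    {"x": 0, "y": 0, "z": -2.8, "ax": 0, "ay": 0, "az": 0, "hand": 12},
    {"x": 0, "y": 0, "z": -3.3, "ax": 0, "ay": 0, "az": 0, "hand": 12},
    {"x": 0, "y": 0, "z": -3.5, "ax": 0, "ay": 0, "az": 0, "hand": 12},
    {"x": 0, "y": 0, "z": -3.5, "ax": 0, "ay": 0, "az": 0, "hand": 12},
  ],
)

```text
clock: 32.25
eef_pos: [445.4, -63.2, 189.5]
tcp_rot: [3.139, 0.001, 1.745]
contact_force: [0.1, -1.5, -1.2]
opening: 0.224
grasp_force: 29.5
```

Run:
```python
from h import *
for _ in range(5): i=imaging.grab_frame("wrist")
cv2.imwrite("pics/w14.png",i[:,:,::-1]); c=imaging.camera_info("wrist"); s=monitor.sense(); T=s["eef_pos"]; print(T)
z=T[2]-3  # disc top ~3 below TCP
w=c["R"]@[T[0],T[1],z]+c["t"]; p=c["mtx"]@w; p=p[:2]/p[2]; print("pred disc centre",p,"r",351.4/w[2]*31)
hsv=cv2.cvtColor(i,cv2.COLOR_RGB2HSV); print([tuple(i[v,int(p[0])]) for v in range(int(p[1])-95,int(p[1])-40,5)], [v for v in range(int(p[1])-95,int(p[1])-40,5)])
go((611,-175.5,200),1.745)
```

```text
[443.81456441 -62.95051177 186.80937736]
pred disc centre [323.65459997 298.03922695] r 68.84729447820023
[(np.uint8(241), np.uint8(237), np.uint8(221)), (np.uint8(240), np.uint8(235), np.uint8(218)), (np.uint8(241), np.uint8(238), np.uint8(223)), (np.uint8(241), np.uint8(238), np.uint8(223)), (np.uint8(238), np.uint8(233), np.uint8(216)), (np.uint8(220), np.uint8(214), np.uint8(191)), (np.uint8(85), np.uint8(84), np.uint8(79)), (np.uint8(83), np.uint8(80), np.uint8(76)), (np.uint8(82), np.uint8(82), np.uint8(77)), (np.uint8(83), np.uint8(82), np.uint8(77)), (np.uint8(81), np.uint8(79), np.uint8(75))] [203, 208, 213, 218, 223, 228, 233, 238, 243, 248, 253]
go [-2.796  2.903 -0.274] [-0.026 -0.009 -0.002]
```

Run:
```python
from h import *
from scipy.optimize import least_squares
i=cv2.imread("pics/w14.png"); g=cv2.GaussianBlur(cv2.cvtColor(i,cv2.COLOR_BGR2GRAY),(3,3),0).astype(int); c=imaging.camera_info("wrist"); T=monitor.sense()["eef_pos"]
z=T[2]-13.9+10
w=c["R"]@[T[0],T[1],z]+c["t"]; p=c["mtx"]@w; p=p[:2]/p[2]
E=[]
for a in np.radians(np.arange(200,341,5)):
    for rr in np.arange(95,35,-.5):
        u,v=p+rr*np.array([np.cos(a),np.sin(a)])
        if g[int(round(v)),int(round(u))]<140:
            E.append((u,v)); break
E=np.array(E); Q=np.array([ray(c,e,z)[:2] for e in E])
f=lambda q:np.hypot(*(Q-q[:2]).T)-31
s=least_squares(f,T[:2],loss="soft_l1"); print("centre-TCP",s.x-T[:2],"res",np.round(s.fun,1))
s=least_squares(lambda q:np.hypot(*(Q-q[:2]).T)-q[2],[*T[:2],31],loss="soft_l1"); print(s.x[:2]-T[:2],s.x[2])
```

```text
centre-TCP [-0.43370049  0.17894986] res [-0.5 -0.7 -0.4 -0.3 -0.2 -0.3 -0.2 -0.2 -0.1  0.   0.4  0.3  0.1  0.6
  0.2  0.3  0.3  0.5  0.2  0.4  0.1 -0.  -0.3 -0.2 -0.3 -0.6 -0.6 -0.6
 -0.4]
[-0.68882154  1.65264362] 29.774869306597367
```

Cover is held and centred on the TCP within 0.5 mm. Carrying it over the beaker.

Emit:
drive_tool(
  plan=[
    {"x": -0.35, "y": 0.36, "z": -0.1, "ax": 0, "ay": 0, "az": 0, "hand": 12},
    {"x": -0.85, "y": 0.88, "z": -0.27, "ax": 0, "ay": 0, "az": 0, "hand": 12},
    {"x": -1.4, "y": 1.45, "z": -0.27, "ax": 0, "ay": 0, "az": 0, "hand": 12},
    {"x": -1.95, "y": 2.02, "z": -0.27, "ax": 0, "ay": 0, "az": 0, "hand": 12},
    {"x": -2.4, "y": 2.5, "z": -0.27, "ax": 0, "ay": 0, "az": 0, "hand": 12},
    {"x": -2.7, "y": 2.8, "z": -0.27, "ax": 0, "ay": 0, "az": 0, "hand": 12},
    {"x": -2.79, "y": 2.9, "z": -0.27, "ax": 0, "ay": 0, "az": 0, "hand": 12},
    {"x": -2.79, "y": 2.9, "z": -0.27, "ax": 0, "ay": 0, "az": 0, "hand": 12},
  ],
)

```text
clock: 33.3
eef_pos: [611.4, -175.5, 200.2]
tcp_rot: [-3.14, -0.001, 1.744]
contact_force: [-0.1, 0.3, -2.0]
opening: 0.216
grasp_force: 29.5
```

Run:
```python
from h import *
for _ in range(5): i=imaging.grab_frame("wrist")
go((611,-175.5,150),1.745); print(monitor.sense()["eef_pos"])
```

```text
go [-1.600e-02 -1.000e-03  1.036e+00] [-0.004 -0.003  0.002]
[ 610.93021081 -174.7312493   201.82019425]
```

Emit:
drive_tool(
  plan=[
    {"x": -0.01, "y": 0, "z": 0.3, "ax": 0, "ay": 0, "az": 0, "hand": 12},
    {"x": -0.01, "y": 0, "z": 0.7, "ax": 0, "ay": 0, "az": 0, "hand": 12},
    {"x": -0.01, "y": 0, "z": 0.95, "ax": 0, "ay": 0, "az": 0, "hand": 12},
    {"x": -0.01, "y": 0, "z": 1.03, "ax": 0, "ay": 0, "az": 0, "hand": 12},
    {"x": -0.01, "y": 0, "z": 1.03, "ax": 0, "ay": 0, "az": 0, "hand": 12},
    {"x": -0.01, "y": 0, "z": 1.03, "ax": 0, "ay": 0, "az": 0, "hand": 12},
    {"x": -0.01, "y": 0, "z": 1.03, "ax": 0, "ay": 0, "az": 0, "hand": 12},
  ],
)

```text
clock: 34.25
eef_pos: [612.4, -176.0, 151.1]
tcp_rot: [3.14, 0.001, 1.745]
contact_force: [0.3, -0.1, -1.2]
opening: 0.219
grasp_force: 29.5
```

Run:
```python
from h import *
for _ in range(3): imaging.grab_frame("side")
i=imaging.grab_frame("wrist"); s=imaging.grab_frame("side"); print(monitor.sense()["eef_pos"])
cv2.imwrite("pics/w15.png",i[:,:,::-1]);cv2.imwrite("pics/s15.png",s[:,:,::-1])
c=imaging.camera_info("side")
p=c["mtx"]@(c["R"]@[611,-175.5,130]+c["t"]); u,v=(p[:2]/p[2]).astype(int)
# beaker vs cover silhouette in side view: horizontal extents
g=cv2.cvtColor(s,cv2.COLOR_RGB2GRAY)
for y in range(v-14,v+34,4): print(y," ".join(f"{x}" for x in g[y,u-28:u+30:2]))
print(u,v)
go((611,-175.5,139),1.745)
```

```text
[ 611.98858319 -175.95350348  150.62680922]
213 126 128 125 137 82 50 63 75 60 71 120 121 2 0 12 6 19 31 3 0 40 133 131 129 71 55 78 91 85
217 128 129 128 131 133 133 136 144 114 26 34 28 10 14 13 8 53 40 11 7 59 127 111 83 63 55 80 45 71
221 60 62 69 70 71 74 70 66 35 33 29 22 6 11 21 29 61 6 23 37 31 33 61 52 79 73 47 55 91
225 73 72 70 70 68 74 70 60 33 33 34 32 41 26 14 55 42 21 41 67 61 62 59 77 57 45 88 85 57
229 71 71 69 74 71 72 74 65 42 28 31 35 34 35 52 65 62 64 61 61 61 61 57 98 131 101 60 48 55
233 72 74 72 69 72 71 74 45 43 51 48 39 40 49 57 61 62 66 61 57 43 68 136 131 129 127 130 129 113
237 71 71 72 76 73 73 24 34 37 46 46 48 50 50 49 47 47 45 46 49 40 139 133 129 131 128 127 124 128
241 74 75 70 65 64 64 56 38 43 46 46 55 58 52 52 53 52 51 55 43 81 131 127 132 130 128 128 127 132
245 63 66 69 65 66 66 43 40 43 43 53 56 58 58 57 64 59 56 55 47 115 120 134 131 130 130 133 129 126
249 67 65 64 66 67 42 36 39 44 52 55 55 58 60 58 59 58 59 57 74 124 115 120 105 92 132 133 128 128
253 119 62 66 65 57 52 39 43 56 55 56 59 54 59 60 58 59 56 48 86 120 116 120 121 122 45 27 59 130
257 122 128 67 60 63 47 42 51 50 58 54 58 57 58 59 60 55 53 51 99 124 119 116 118 120 110 26 27 34
417 227
go [ 0.012 -0.018  0.233] [ 0.005  0.002 -0.002]
```

Emit:
drive_tool(
  plan=[
    {"x": 0.01, "y": -0.01, "z": 0.05, "ax": 0, "ay": 0, "az": 0, "hand": 12},
    {"x": 0.01, "y": -0.01, "z": 0.1, "ax": 0, "ay": 0, "az": 0, "hand": 12},
    {"x": 0.01, "y": -0.01, "z": 0.14, "ax": 0, "ay": 0, "az": 0, "hand": 12},
    {"x": 0.01, "y": -0.01, "z": 0.18, "ax": 0, "ay": 0, "az": 0, "hand": 12},
    {"x": 0.01, "y": -0.01, "z": 0.18, "ax": 0, "ay": 0, "az": 0, "hand": 12},
    {"x": 0.01, "y": -0.01, "z": 0.18, "ax": 0, "ay": 0, "az": 0, "hand": 12},
    {"x": 0.01, "y": -0.01, "z": 0.18, "ax": 0, "ay": 0, "az": 0, "hand": 12},
  ],
)

```text
clock: 35.2
eef_pos: [611.3, -175.5, 141.4]
tcp_rot: [3.141, 0.0, 1.745]
contact_force: [0.2, 0.4, -1.1]
opening: 0.221
grasp_force: 29.5
```

No contact at 141.4, so the plug is already inside the mouth. Lowering the last bit.

Emit:
drive_tool(
  plan=[
    {"x": 0, "y": 0, "z": 0.02, "ax": 0, "ay": 0, "az": 0, "hand": 12},
    {"x": 0, "y": 0, "z": 0.04, "ax": 0, "ay": 0, "az": 0, "hand": 12},
    {"x": 0, "y": 0, "z": 0.05, "ax": 0, "ay": 0, "az": 0, "hand": 12},
    {"x": 0, "y": 0, "z": 0.05, "ax": 0, "ay": 0, "az": 0, "hand": 12},
    {"x": 0, "y": 0, "z": 0.05, "ax": 0, "ay": 0, "az": 0, "hand": 12},
  ],
)

```text
clock: 35.7
eef_pos: [611.3, -175.5, 139.0]
tcp_rot: [3.141, 0.0, 1.745]
contact_force: [-1.6, -0.6, 2.3]
opening: 0.222
grasp_force: 29.8
```

Seated: contact came at the expected height of 139. Releasing and lifting clear.

Emit:
drive_tool(
  plan=[
    {"x": 0, "y": 0, "z": 0, "ax": 0, "ay": 0, "az": 0, "hand": 22},
    {"x": 0, "y": 0, "z": 0, "ax": 0, "ay": 0, "az": 0, "hand": 30},
    {"x": 0, "y": 0, "z": 0, "ax": 0, "ay": 0, "az": 0, "hand": 45},
    {"x": 0, "y": 0, "z": 0, "ax": 0, "ay": 0, "az": 0, "hand": 45},
    {"x": 0, "y": 0, "z": -0.3, "ax": 0, "ay": 0, "az": 0, "hand": 50},
    {"x": 0, "y": 0, "z": -0.8, "ax": 0, "ay": 0, "az": 0, "hand": 50},
    {"x": 0, "y": 0, "z": -1.4, "ax": 0, "ay": 0, "az": 0, "hand": 50},
    {"x": 0, "y": 0, "z": -2.0, "ax": 0, "ay": 0, "az": 0, "hand": 50},
  ],
)

```text
clock: 36.5
eef_pos: [611.2, -175.4, 240.9]
tcp_rot: [3.141, 0.0, 1.745]
contact_force: [-0.1, -1.2, 0.3]
opening: 0.585
grasp_force: 0.0
```

Emit:
drive_tool(
  plan=[
    {"x": -0.4, "y": -0.3, "z": 0, "ax": 0, "ay": 0, "az": 0, "hand": 50},
    {"x": -1.0, "y": -0.7, "z": 0, "ax": 0, "ay": 0, "az": 0, "hand": 50},
    {"x": -1.6, "y": -1.1, "z": 0, "ax": 0, "ay": 0, "az": 0, "hand": 50},
    {"x": -2.1, "y": -1.4, "z": 0, "ax": 0, "ay": 0, "az": 0, "hand": 50},
    {"x": -2.3, "y": -1.5, "z": 0, "ax": 0, "ay": 0, "az": 0, "hand": 50},
    {"x": -2.3, "y": -1.5, "z": 0, "ax": 0, "ay": 0, "az": 0, "hand": 50},
    {"x": -2.3, "y": -1.5, "z": 0, "ax": 0, "ay": 0, "az": 0, "hand": 50},
    {"x": -2.3, "y": -1.5, "z": 0, "ax": 0, "ay": 0, "az": 0, "hand": 50},
  ],
)

```text
clock: 37.3
eef_pos: [557.8, -300.6, 239.0]
tcp_rot: [3.141, -0.0, 1.746]
contact_force: [0.1, -0.8, 1.2]
opening: 0.586
grasp_force: 0.0
```

Run:
```python
from h import *
s=imaging.grab_frame("side"); w=imaging.grab_frame("wrist")
a=cv2.resize(s[140:320,170:470],(600,360),interpolation=cv2.INTER_CUBIC); b=cv2.resize(w,(320,240))
k=np.zeros((600,600,3),np.uint8); k[:360]=a; k[360:,:320]=b; cv2.imwrite("pics/final.png",k[:,:,::-1])
```

```text
(no output)
```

View pics/final.png

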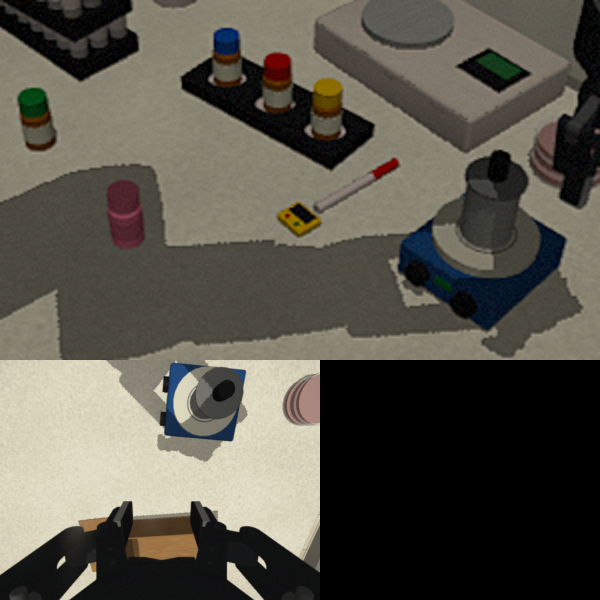

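The final picture shows blue, red and yellow in the left, middle and right wells. The beaker stands inside its ring at (488,220) with the cover flat on top at (496,175), and green and pink have not moved.

```bash
python3 -c "
from rig import r
print(r.sign_off())"
```

```text
the job is handed in; nothing more can be done
None
```

The mixing station is set out and handed in: the blue, red and yellow bottles are in the left, middle and right wells, the beaker stands in the stirrer's ring with its cover sitting flat, green has not moved, and nothing tipped over.

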